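# Put the coloured screwdrivers in their rests

## Robot

A 7-joint arm with a two-finger parallel gripper is mounted at the origin on a cart in front of the work surface, level with it; the furniture and walls round the work are solid. World frame = base frame: x ahead of the robot, y to its left, z up, the work surface at z = 0. Lengths are in m, angles in degrees, forces in N, time in s.
With the tool pointing down it reaches from about 0.4 to 0.9 m from the base axis. Payload 5.5 kg.
Tool frame: the origin (TCP) lies at the very end of the fingers, on their centre line; the grasp point (between the pads) lies 19 mm behind it; z points along the fingers, y is the line along which they close (so a half turn about z gives the same grasp; the last joint's range is limited). The gripper opens to 85 mm and grips with 20 to 120 N. Pads are 22 mm wide; open, the fingers measure 114 mm over their backs; the gripper's body (76 mm by 85 mm) begins 54 mm behind the grasp point. The pads swing forward as they close: fully open they stand 13 mm farther back than shut.
Start: joints at [-53.617, 28.699, -24.465, 88.831, 12.651, 65.22, -12.049], TCP at [0.236, 0.606, 0.207] pointing down, gripper open.
Joint ranges: [-164.97, 164.97], [-17.58, 116.51], [-87.97, 89.64], [11.32, 138.91], [-80.73, 260.73], [10.89, 115.49], [-147.41, 147.41]. Speed limits (degrees/s): [147.25, 147.25, 180, 180, 180, 180, 180].

## Interface

Orientations are given as [roll, pitch, yaw] about the fixed x, y, z axes, in that order (R = Rz(yaw) Ry(pitch) Rx(roll)).
In Python, from bench import manip, cams gives the robot as it stands.
- The arm moves only by the shell command python3 -m pendant 'ROWS' [FORCE]. ROWS is JSON, a list of rows, each an object of numbers: "x", "y", "z": the shift along the tool's x, y, z in mm; "wx", "wy", "wz": the turn, a rotation vector about the tool's x, y, z in degrees; "hand": the opening, from 0 (shut) to 1 (fully open). A call has 1 to 20 rows; each row is the pose to reach, as a shift and turn from the pose commanded when the call began, along the tool's axes at that moment; what a row does not reach only later rows make up. A row lasts 1/12 s, in which the tool goes at most 41.7 mm and 7.16 degrees, less where a joint would pass 70% of its speed; a pose out of reach is approached as far as the arm can. A call with a gripper value outside its range is refused whole. The fingers move at their own pace and stop on an object; FORCE is the grip in N (left out, the last holds). Time passes only in rows, so rows that repeat a pose let the fingers close. It gives the time, the measured TCP pose, the force, the opening and the grip force at its end, in the units of the state.
- manip.get_obs(): the state, without advancing time (a new reading comes with each control period).
- cams.grab_frame(name): name is "scene" or "top" or "wrist"; returns the picture (400x640x3 uint8, red, green, blue); there is no depth.
- cams.get_calibration(name): a dict with "fx", "fy", "cx", "cy" (pixels), "eye" and "rotation" of the camera in the world. Camera axes: x right, y up, looking along -z (the intrinsics and any distortion apply to the point x, -y, -z); pixel columns grow to the right and rows downward; lengths in m; the calibration is good to about 2 mm. A picture is of the moment at which its call begins: read the wrist's pose just before it. get_calibration takes no time and is no camera call; for the wrist camera it gives the pose at the moment of the call.
- manip.job_done(): hands the job in; it is judged then, once.
The state is a dict: "time_s": time; "joints": joint angles; "joint_velocities": joint speeds; "joint_efforts": joint torques, N m; "position": TCP position; "tcp_rot": TCP orientation; "ft_force": force on the tool from outside, world axes, zero at the start; "ft_torque": the same for the moment, N m; "width": opening from 0.0 (shut) to 1.0 (fully open); "gripper_force": force on a finger pad.
Only numpy, scipy, OpenCV 4.12 (cv2) and the standard library are available. Lean on these libraries where they do the work, as an engineer would, in place of code of your own. Each camera call takes 0.05 s, during which the arm holds its last target. There are 200 camera calls.

## Task

Of the screwdrivers lying in the row in front of the robot, put the red, the orange and the grey one away, each in the notched rest of its own colour: handle lying down in the wide notch, blade in the narrow one, and the middle of the handle over the thin black line across the base. Leave the black-handled screwdriver where it lies.

Things in the scene. Friction and masses are not known exactly. Their poses are not given: they have to be found in the camera images.
- red_driver: screwdriver: red handle (dark butt end) 95 mm long, 26 mm thick, whole tool 230 mm, tip 182 mm ahead of the origin. Lies on the worktop, handle towards the robot. Origin on the handle's axis at mid-handle, 13 mm above what carries it; +y along the tool to the tip, z up at the start. Blade about 6 mm thick. 0.1 kg, balances near the origin. Grasp across the handle, best 10 mm ahead of the origin.
- orange_driver: screwdriver: orange handle (dark band) 99 mm long, 26 mm thick, whole tool 255 mm, tip 205 mm ahead of the origin. Lies on the worktop, handle towards the robot. Origin on the handle's axis at mid-handle, 13 mm above what carries it; +y along the tool to the tip, z up at the start. Blade about 6 mm thick. 0.1 kg, balances near the origin. Grasp across the handle, best 10 mm ahead of the origin.
- grey_driver: screwdriver: light grey handle 96 mm long, 24 mm thick, whole tool 235 mm, tip 188 mm ahead of the origin. Lies on the worktop, handle towards the robot. Origin on the handle's axis at mid-handle, 12 mm above what carries it; +y along the tool to the tip, z up at the start. Blade about 6 mm thick. 0.1 kg, balances near the origin. Grasp across the handle, best 10 mm ahead of the origin.
- black_driver: screwdriver: all-black handle 100 mm long, 25 mm thick, whole tool 260 mm, tip 210 mm ahead of the origin. Lies on the worktop, handle towards the robot. Origin on the handle's axis at mid-handle, 12 mm above what carries it; +y along the tool to the tip, z up at the start. Blade about 6 mm thick. It has no rest and stays.
- red_rest: fixed rest, white base 66x190x8 mm, two red notched blocks. Origin on the worktop below the black line; +y to the narrow notch, z up. Wide notch: y -28, 12 thick, floor 32 wide at z 35, 45-degree sides up to z 44. Narrow: y 112, 10 thick, floor 10 wide at z 39, sides to z 51. Blocks 68 and 58 wide; free for fingers between them. Home: tool's origin 47 over this one, +y alike.
- orange_rest: fixed rest, white base 66x190x8 mm, two orange notched blocks. Origin on the worktop below the black line; +y to the narrow notch, z up. Wide notch: y -28, 12 thick, floor 32 wide at z 35, 45-degree sides up to z 44. Narrow: y 112, 10 thick, floor 10 wide at z 39, sides to z 51. Blocks 68 and 58 wide; free for fingers between them. Home: tool's origin 47 over this one, +y alike.
- grey_rest: fixed rest, white base 66x190x8 mm, two grey notched blocks. Origin on the worktop below the black line; +y to the narrow notch, z up. Wide notch: y -28, 12 thick, floor 32 wide at z 35, 45-degree sides up to z 44. Narrow: y 112, 10 thick, floor 10 wide at z 39, sides to z 51. Blocks 68 and 58 wide; free for fingers between them. Home: tool's origin 47 over this one, +y alike.
Mind the look-alikes: they are no part of the job. Leave any blue look-alike of the grey_rest alone.

How it is judged:
By the outcome, as a careful person would: the job done as asked, in the order asked, and still so for the second after the job is handed in, with the robot touching nothing.
It also fails if it takes over 93 s, if anything falls off the work surface, if the arm or the gripper's body presses on something with over 40 N, if the wrist force passes 120 N, or if a joint passes its speed limit or range.

## Working session

There is one attempt and no reset: what is moved stays moved. The work goes in short steps, Python scripts to look and compute and a shell command to move; the robot and the scene stay as the last step left them, time stands still between calls to the robot, and variables do not carry over. Pictures are saved under pics/ and viewed, at most 14 in all, crops included, and the job is handed in when it is done.

```bash
ls; mkdir -p pics; python3 - <<'E'
from bench import manip,cams
import cv2,json
for n in("top","scene"):
    cv2.imwrite(f"pics/{n}0.png",cams.grab_frame(n)[:,:,::-1])
    print({k:(v.tolist() if hasattr(v,'tolist') else v) for k,v in cams.get_calibration(n).items()})
o=manip.get_obs();print(o["position"],o["tcp_rot"],o["time_s"])
E
```

```text
pics
{'fx': 491.5614747088755, 'fy': 491.5614747088755, 'cx': 320.1397908860677, 'cy': 198.23784087138063, 'eye': [0.24820122601003236, -0.01280794801326296, 1.545593742287434], 'rotation': [6.031611893392635, -0.6181873630627277, -90.51235882116475]}
{'fx': 477.51567243725344, 'fy': 477.51567243725344, 'cx': 320.42630175439626, 'cy': 195.71776315212907, 'eye': [-0.3109579297418707, -1.0093417831744365, 1.079479525658745], 'rotation': [49.905862717082144, 1.2316316404120244, -36.14291382935894]}
[0.2359296  0.60496768 0.20647197] [-1.79900839e+02 -3.80816325e-03  1.58701437e+02] 0.1
```

View pics/top0.png

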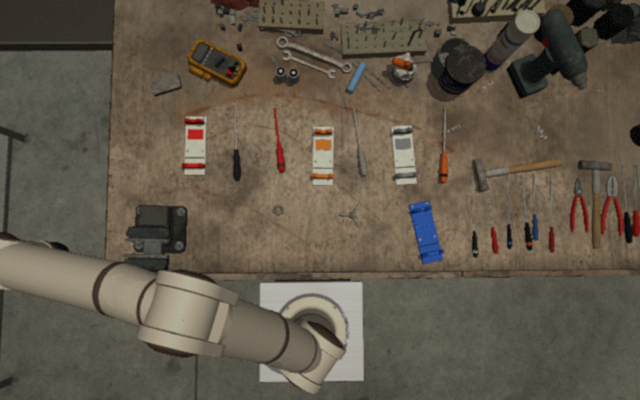

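View pics/scene0.png

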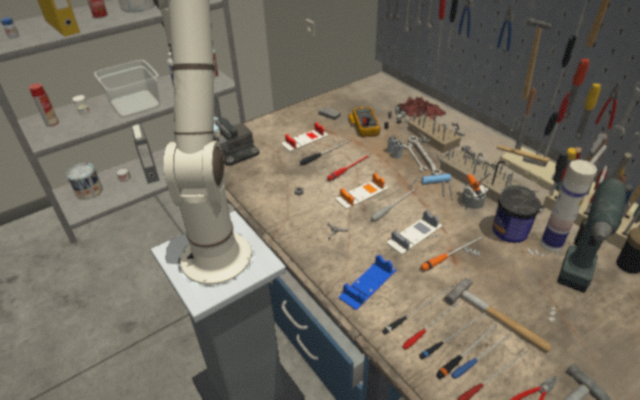

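```bash
cat > h.py <<'E'
import numpy as np,cv2
from bench import manip,cams
from scipy.spatial.transform import Rotation as R
def cal(n):
    c=cams.get_calibration(n)
    rot=np.array(c["rotation"],float)
    M=rot if rot.shape==(3,3) else R.from_euler("xyz",rot,degrees=True).as_matrix()
    return c,M
def ray(c,M,u,v):
    K=np.array([[c["fx"],0,c["cx"]],[0,c["fy"],c["cy"]],[0,0,1]])
    d=c.get("distortion",c.get("dist"))
    p=cv2.undistortPoints(np.array([[[u,v]]],float),K,None if d is None else np.array(d,float))[0,0]
    return M@np.array([p[0],-p[1],-1.])
def onz(cm,u,v,z):
    c,M=cm;d=ray(c,M,u,v);e=np.array(c["eye"]);return e+d*(z-e[2])/d[2]
def proj(cm,P):
    c,M=cm;q=M.T@(np.array(P,float)-np.array(c["eye"]))
    return c["cx"]+c["fx"]*q[0]/-q[2],c["cy"]+c["fy"]*-q[1]/-q[2]
E
python3 - <<'E'
from h import *
im=cv2.imread("pics/top0.png")
cv2.imwrite("pics/top_crop.png",cv2.resize(im[95:195,175:460],(798,280),interpolation=cv2.INTER_CUBIC))
cm=cal("top");print(cm[0].keys())
for nm,(u,v),z in[("redrest",(195,145),.03),("black",(237,164),.012),("red h",(281,159),.012),("red tip",(276,108),.003),("orest",(322,155),.03),("grey h",(361,163),.012),("grest",(403,155),.03),("or h",(443,168),.012),("or tip",(445,109),.003),("edge",(300,277),0)]:
    print(nm,onz(cm,u,v,z).round(3))
E
```

```text
dict_keys(['fx', 'fy', 'cx', 'cy', 'eye', 'rotation'])
redrest [0.579 0.359 0.03 ]
black [0.521 0.231 0.012]
red h [0.536 0.092 0.012]
red tip [0.704 0.108 0.003]
orest [ 0.544 -0.038  0.03 ]
grey h [ 0.521 -0.161  0.012]
grest [ 0.542 -0.292  0.03 ]
or h [ 0.503 -0.421  0.012]
or tip [ 0.697 -0.436  0.003]
edge [0.166 0.034 0.   ]
```

View pics/top_crop.png

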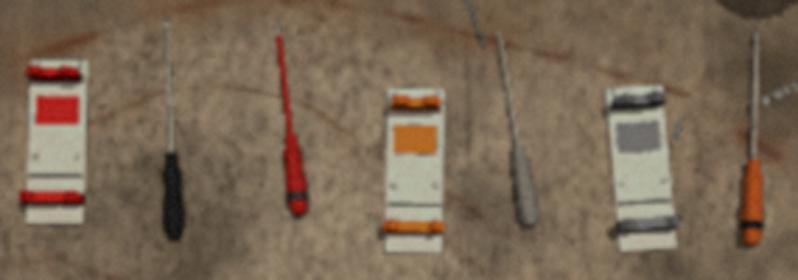

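```bash
cat >> h.py <<'E'
def blobs(im,col,box=None,amin=20):
    h=cv2.cvtColor(im,cv2.COLOR_BGR2HSV)
    if col=="red": m=cv2.inRange(h,(0,150,60),(6,255,255))|cv2.inRange(h,(172,150,60),(180,255,255))
    if col=="orange": m=cv2.inRange(h,(7,150,90),(18,255,255))
    if box is not None:
        k=np.zeros_like(m);x0,y0,x1,y1=box;k[y0:y1,x0:x1]=255;m&=k
    n,l,s,c=cv2.connectedComponentsWithStats(m)
    return [(c[i].round(1).tolist(),s[i].tolist()) for i in range(1,n) if s[i][4]>=amin],l
def tcp():
    o=manip.get_obs();return np.array(o["position"]),R.from_euler("xyz",o["tcp_rot"],degrees=True),o
def delta(P,rpy):
    p,r,o=tcp()
    print("shift mm",(r.inv().apply(np.array(P)-p)*1000).round(1),"turn",np.degrees((r.inv()*R.from_euler("xyz",rpy,degrees=True)).as_rotvec()).round(2))
E
python3 - <<'E'
from h import *
im=cv2.imread("pics/top0.png");cm=cal("top")
for col in("red","orange"):
    for b,s in blobs(im,col,(170,95,460,200),8)[0]: print(col,b,s,onz(cm,*b,.012).round(3),onz(cm,*b,.045).round(3))
for n in("wrist",):
    c=cams.get_calibration(n);print(c)
p,r,o=tcp();cc,M=cal("wrist")
print(r.as_matrix().round(3),M.round(3),r.inv().apply(np.array(cc["eye"])-p))
E
```

```text
red [278.2, 143.6] [274, 108, 11, 56, 196] [0.585 0.101 0.012] [0.578 0.098 0.045]
red [193.1, 120.6] [184, 119, 19, 4, 61] [0.662 0.371 0.012] [0.653 0.363 0.045]
red [195.0, 134.0] [188, 130, 15, 9, 135] [0.618 0.364 0.012] [0.61  0.356 0.045]
red [192.6, 165.4] [182, 163, 23, 5, 90] [0.517 0.37  0.012] [0.511 0.362 0.045]
red [281.1, 168.2] [278, 166, 7, 6, 33] [0.506 0.092 0.012] [0.501 0.089 0.045]
orange [323.3, 131.0] [315, 130, 17, 3, 45] [ 0.625 -0.043  0.012] [ 0.617 -0.042  0.045]
orange [322.6, 144.2] [316, 140, 14, 10, 131] [ 0.583 -0.04   0.012] [ 0.575 -0.04   0.045]
orange [443.5, 163.1] [440, 152, 7, 22, 127] [ 0.519 -0.423  0.012] [ 0.513 -0.414  0.045]
orange [322.3, 175.5] [312, 174, 22, 4, 80] [ 0.482 -0.038  0.012] [ 0.477 -0.038  0.045]
orange [443.5, 178.8] [441, 176, 6, 7, 31] [ 0.469 -0.421  0.012] [ 0.464 -0.412  0.045]
{'fx': 292.2078535524189, 'fy': 292.2078535524189, 'cx': 320.91692860044515, 'cy': 204.21367226384933, 'eye': array([0.16718096, 0.63174611, 0.37264164]), 'rotation': array([-1.68003239e+01,  5.70420683e-02,  6.86846747e+01])}
[[-0.932  0.363 -0.001]
 [ 0.363  0.932 -0.002]
 [ 0.    -0.002 -1.   ]] [[ 0.364 -0.892 -0.269]
 [ 0.932  0.348  0.106]
 [-0.001 -0.289  0.957]] [ 0.07379084 -0.00030953 -0.16616448]
```

```bash
python3 -c "
from h import *
delta([.54,.094,.207],[180,0,185])"
```

```text
shift mm [-4.689e+02 -3.656e+02  1.000e-01] turn [ -0.1   -0.03 -26.3 ]
```

```bash
python3 -m pendant '[{"x":-469,"y":-366,"wz":-26.3,"hand":1},{"x":-469,"y":-366,"wz":-26.3},{"x":-469,"y":-366,"wz":-26.3},{"x":-469,"y":-366,"wz":-26.3},{"x":-469,"y":-366,"wz":-26.3},{"x":-469,"y":-366,"wz":-26.3},{"x":-469,"y":-366,"wz":-26.3},{"x":-469,"y":-366,"wz":-26.3},{"x":-469,"y":-366,"wz":-26.3},{"x":-469,"y":-366,"wz":-26.3},{"x":-469,"y":-366,"wz":-26.3},{"x":-469,"y":-366,"wz":-26.3},{"x":-469,"y":-366,"wz":-26.3},{"x":-469,"y":-366,"wz":-26.3},{"x":-469,"y":-366,"wz":-26.3},{"x":-469,"y":-366,"wz":-26.3},{"x":-469,"y":-366,"wz":-26.3},{"x":-469,"y":-366,"wz":-26.3}]'
python3 - <<'E'
from h import *
p,r,o=tcp();cm=cal("wrist");im=cams.grab_frame("wrist")[:,:,::-1].copy()
cv2.imwrite("pics/w1.png",im);print(p,o["tcp_rot"],o["joints"],o["time_s"])
for b,s in blobs(im,"red",amin=60)[0]: print(b,s,onz(cm,*b,.013).round(3))
E
```

```text
[0.2359296  0.60496768 0.20647197] [-1.79900839e+02 -3.80816325e-03  1.58701437e+02] [-53.61765897  28.74829405 -24.4545065   88.88452287  12.65083299
  65.21962094 -12.0485125 ] 0.1invalid input
```

View pics/w1.png

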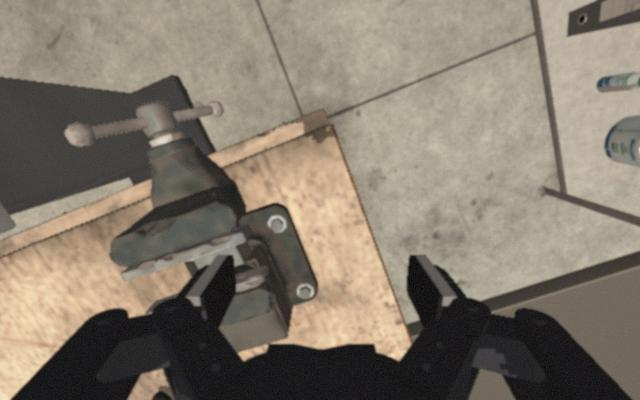

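```bash
python3 -m pendant '[{"x":-30,"y":-25,"z":0,"wx":0,"wy":0,"wz":0,"hand":1.0}]'; python3 -m pendant '[{"x":-30,"y":-25,"hand":1},{"x":-60,"y":-50,"hand":1}]'
```

```text
time_s: 0.23
position: [0.248, 0.5769, 0.207]
tcp_rot: [179.9, -0.4, 159.3]
ft_force: [-0.5, 1.1, 0.4]
width: 0.997
gripper_force: 0.0invalid input
```

```bash
python3 -m pendant '[{"x":-439,"y":-341,"z":0,"wx":0,"wy":0,"wz":-26.3,"hand":1},{"x":-439,"y":-341,"z":0,"wx":0,"wy":0,"wz":-26.3,"hand":1},{"x":-439,"y":-341,"z":0,"wx":0,"wy":0,"wz":-26.3,"hand":1},{"x":-439,"y":-341,"z":0,"wx":0,"wy":0,"wz":-26.3,"hand":1},{"x":-439,"y":-341,"z":0,"wx":0,"wy":0,"wz":-26.3,"hand":1},{"x":-439,"y":-341,"z":0,"wx":0,"wy":0,"wz":-26.3,"hand":1},{"x":-439,"y":-341,"z":0,"wx":0,"wy":0,"wz":-26.3,"hand":1},{"x":-439,"y":-341,"z":0,"wx":0,"wy":0,"wz":-26.3,"hand":1},{"x":-439,"y":-341,"z":0,"wx":0,"wy":0,"wz":-26.3,"hand":1},{"x":-439,"y":-341,"z":0,"wx":0,"wy":0,"wz":-26.3,"hand":1},{"x":-439,"y":-341,"z":0,"wx":0,"wy":0,"wz":-26.3,"hand":1},{"x":-439,"y":-341,"z":0,"wx":0,"wy":0,"wz":-26.3,"hand":1},{"x":-439,"y":-341,"z":0,"wx":0,"wy":0,"wz":-26.3,"hand":1},{"x":-439,"y":-341,"z":0,"wx":0,"wy":0,"wz":-26.3,"hand":1},{"x":-439,"y":-341,"z":0,"wx":0,"wy":0,"wz":-26.3,"hand":1},{"x":-439,"y":-341,"z":0,"wx":0,"wy":0,"wz":-26.3,"hand":1},{"x":-439,"y":-341,"z":0,"wx":0,"wy":0,"wz":-26.3,"hand":1}]'
python3 - <<'E'
from h import *
p,r,o=tcp();cm=cal("wrist");im=cams.grab_frame("wrist")[:,:,::-1].copy()
cv2.imwrite("pics/w1.png",im);print(p,o["tcp_rot"],o["joints"],o["time_s"])
for b,s in blobs(im,"red",amin=60)[0]: print(b,s,onz(cm,*b,.013).round(3))
E
```

```text
time_s: 1.65
position: [0.5393, 0.0956, 0.2071]
tcp_rot: [179.9, -0.1, -174.9]
ft_force: [-0.5, 0.8, -0.1]
width: 1.0
gripper_force: 0.0
[0.53933805 0.09555296 0.20712388] [ 1.79946250e+02 -5.25933643e-02 -1.74928308e+02] [  1.13361206  17.31070283 -16.82023402 103.90170248   5.65432368
  59.65127814  77.23909507] 1.65
[319.0, 148.7] [310, 141, 19, 15, 230] [0.504 0.09  0.013]
[320.8, 206.5] [310, 162, 20, 130, 1190] [0.577 0.099 0.013]
[543.9, 179.0] [507, 171, 72, 18, 720] [0.516 0.375 0.013]
[511.1, 249.8] [492, 238, 40, 24, 729] [0.616 0.361 0.013]
[512.7, 281.7] [485, 271, 55, 24, 820] [0.663 0.376 0.013]
```

View pics/w1.png

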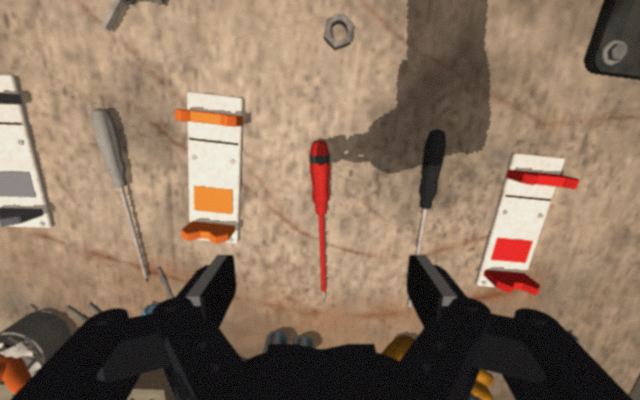

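```bash
cat >> h.py <<'E'
def rectify(im,cm,z,x0,x1,y0,y1,s=1000):
    # output pixel (i,j): col=(y1-y)*s, row=(x1-x)*s
    W=[(x0,y0),(x0,y1),(x1,y0),(x1,y1)]
    a=np.float32([proj(cm,(x,y,z)) for x,y in W]);b=np.float32([((y1-y)*s,(x1-x)*s) for x,y in W])
    return cv2.warpPerspective(im,cv2.getPerspectiveTransform(a,b),(int((y1-y0)*s),int((x1-x0)*s)),flags=cv2.INTER_CUBIC)
def rest(im,cm,xc,yc,h=.15,w=.08,thr=150):
    g=rectify(im,cm,.008,xc-h,xc+h,yc-w,yc+w)
    hs=cv2.cvtColor(g,cv2.COLOR_BGR2HSV);m=cv2.inRange(hs,(0,0,thr),(180,60,255))
    n,l,s,c=cv2.connectedComponentsWithStats(m);k=1+np.argmax(s[1:,4])
    big=[i for i in range(1,n) if s[i,4]>300]
    pts=np.argwhere(np.isin(l,big))[:,::-1].astype(np.float32)
    r=cv2.minAreaRect(pts);bx=cv2.boxPoints(r)
    to=lambda q:(xc+h-q[1]/1000,yc+w-q[0]/1000)
    print("rect centre",np.round(to(r[0]),4),r[1],r[2],"n",len(pts))
    # align long axis vertical, robust: side edges in rows
    edges=[]
    for side in(0,1):
        P=[]
        for row in range(int(pts[:,1].min())+5,int(pts[:,1].max())-5):
            q=pts[pts[:,1]==row,0]
            if len(q)>45: P.append((q.min() if side==0 else q.max()+1,row))
        vx,vy,px,py=cv2.fitLine(np.float32(P),cv2.DIST_HUBER,0,.01,.01).ravel()
        if vy>0: vx,vy=-vx,-vy
        edges.append((vx,vy,px,py))
    yaw=[np.degrees(np.arctan2(-e[0],-e[1])) for e in edges];print("edge yaws",np.round(yaw,2))
    return g,to,edges,yaw
E
python3 - <<'E'
from h import *
im=cv2.imread("pics/w1.png");cm=cal("wrist")
out=[]
for n,xc,yc in(("red",.58,.36),("orange",.54,-.04),("grey",.54,-.29)):
    print(n);g,to,e,y=rest(im,cm,xc,yc);out.append(g)
cv2.imwrite("pics/rests.png",cv2.resize(np.hstack(out),None,fx=1.6,fy=1.6))
d=rectify(im,cm,.013,.45,.75,.05,.15)
m=cv2.inRange(cv2.cvtColor(d,cv2.COLOR_BGR2HSV),(0,130,60),(6,255,255))|cv2.inRange(cv2.cvtColor(d,cv2.COLOR_BGR2HSV),(172,130,60),(180,255,255))
P=np.argwhere(m>0);
for r0 in range(P[:,0].min(),P[:,0].max(),10):
    q=P[(P[:,0]>=r0)&(P[:,0]<r0+10)]
    if len(q):print(round(.75-r0/1000-.005,3),(.15-q[:,1].mean()/1000).round(4),len(q)/10,end=" | ")
print(.75-P[:,0].min()/1000,.75-P[:,0].max()/1000)
E
```

```text
red
rect centre [0.5816 0.3637] (67.14247131347656, 189.3406219482422) 0.5562521815299988 n 7950
edge yaws [-0.46 -0.76]
orange
rect centre [ 0.5331 -0.039 ] (67.13068389892578, 162.68336486816406) 0.784824550151825 n 7588
edge yaws [-1.2  -1.71]
grey
rect centre [ 0.5476 -0.2923] (188.86444091796875, 60.41072082519531) 86.21111297607422 n 4971
edge yaws [  3.54 -12.33]
0.697 0.1134 5.7 | 0.687 0.1126 7.4 | 0.677 0.1114 7.3 | 0.667 0.1103 7.4 | 0.657 0.1089 7.6 | 0.647 0.1079 7.2 | 0.637 0.1067 7.3 | 0.627 0.1055 7.5 | 0.617 0.1043 7.4 | 0.607 0.1032 7.5 | 0.597 0.1018 7.5 | 0.587 0.1 10.2 | 0.577 0.0993 15.3 | 0.567 0.0975 20.0 | 0.557 0.0973 21.8 | 0.547 0.0958 21.5 | 0.537 0.0946 23.7 | 0.527 0.0936 25.2 | 0.517 0.0951 5.5 | 0.507 0.0908 21.6 | 0.497 0.0907 14.6 | 0.702 0.494
```

View pics/rests.png

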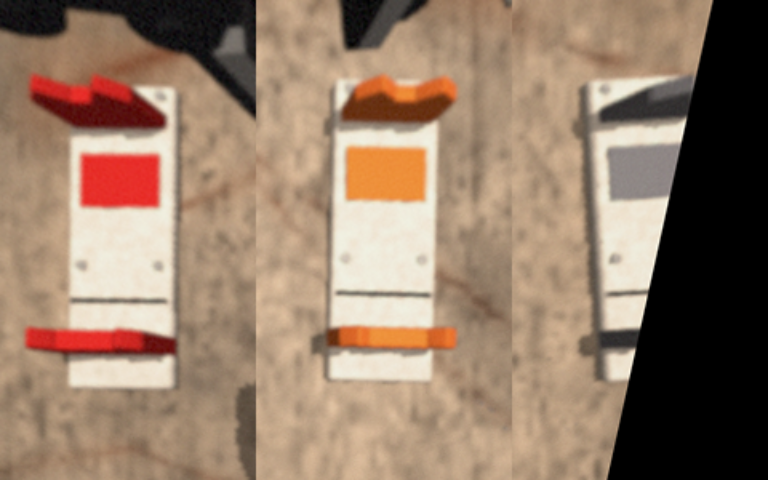

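```bash
python3 -c "
from h import *
delta([.5515,.0963,.002],[180,0,186.5])"
```

```text
shift mm [-12.4  -1.  205.2] turn [ 0.05 -0.04 -1.36]
```

```bash
python3 -m pendant '[{"x":-12,"y":-1,"z":40,"wx":0,"wy":0,"wz":-1.4,"hand":1},{"x":-12,"y":-1,"z":80,"wx":0,"wy":0,"wz":-1.4,"hand":1},{"x":-12,"y":-1,"z":120,"wx":0,"wy":0,"wz":-1.4,"hand":1},{"x":-12,"y":-1,"z":155,"wx":0,"wy":0,"wz":-1.4,"hand":1},{"x":-12,"y":-1,"z":180,"wx":0,"wy":0,"wz":-1.4,"hand":1},{"x":-12,"y":-1,"z":195,"wx":0,"wy":0,"wz":-1.4,"hand":1},{"x":-12,"y":-1,"z":203,"wx":0,"wy":0,"wz":-1.4,"hand":1},{"x":-12,"y":-1,"z":205,"wx":0,"wy":0,"wz":-1.4,"hand":1},{"x":-12,"y":-1,"z":205,"wx":0,"wy":0,"wz":-1.4,"hand":0.2},{"x":-12,"y":-1,"z":205,"wx":0,"wy":0,"wz":-1.4,"hand":0},{"x":-12,"y":-1,"z":205,"wx":0,"wy":0,"wz":-1.4,"hand":0},{"x":-12,"y":-1,"z":205,"wx":0,"wy":0,"wz":-1.4,"hand":0},{"x":-12,"y":-1,"z":205,"wx":0,"wy":0,"wz":-1.4,"hand":0},{"x":-12,"y":-1,"z":205,"wx":0,"wy":0,"wz":-1.4,"hand":0},{"x":-12,"y":-1,"z":205,"wx":0,"wy":0,"wz":-1.4,"hand":0},{"x":-12,"y":-1,"z":205,"wx":0,"wy":0,"wz":-1.4,"hand":0},{"x":-12,"y":-1,"z":205,"wx":0,"wy":0,"wz":-1.4,"hand":0}]' 50
```

```text
time_s: 3.12
position: [0.5522, 0.0942, 0.0024]
tcp_rot: [-180.0, 0.0, -173.6]
ft_force: [-0.8, -0.4, -0.9]
width: -0.001
gripper_force: 0.0
```

```bash
python3 - <<'E'
from h import *
im=cams.grab_frame("wrist")[:,:,::-1];cv2.imwrite("pics/w2.png",im);print(manip.get_obs()["width"])
E
```

```text
0.00042244502168822465
```

View pics/w2.png

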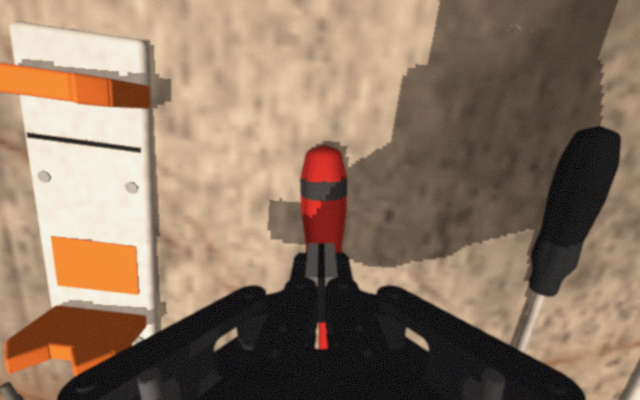

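```bash
python3 - <<'E'
from h import *
cm=cal("wrist");o=manip.get_obs();print(cm[0]["eye"],o["position"],o["tcp_rot"],o["width"],o["gripper_force"])
for q in((323,146),(323,250),(323,189),(301,200),(347,200)):print(q,onz(cm,*q,.013).round(4),onz(cm,*q,.02).round(4))
for P in((.5522,.0942,.0024),(.5522,.0942,.022)):print(proj(cm,P))
E
```

```text
[0.47869884 0.08585056 0.16856663] [0.5521379  0.09425497 0.00237865] [ 1.79997949e+02 -2.31589648e-03 -1.73603536e+02] 0.00042244502168822465 0.0
(323, 146) [0.4936 0.0887 0.013 ] [0.4929 0.0886 0.02  ]
(323, 250) [0.553  0.0955 0.013 ] [0.5497 0.095  0.02  ]
(323, 189) [0.5166 0.0913 0.013 ] [0.5149 0.0911 0.02  ]
(301, 200) [0.5242 0.0799 0.013 ] [0.5222 0.0802 0.02  ]
(347, 200) [0.5214 0.1052 0.013 ] [0.5195 0.1044 0.02  ]
(np.float64(320.97688125662955), np.float64(241.02209680311478))
(np.float64(321.0037369304881), np.float64(255.54074537979952))
```

```bash
python3 -m pendant '[{"x":0,"y":0,"z":-20,"wx":0,"wy":0,"wz":0,"hand":0},{"x":0,"y":0,"z":-50,"wx":0,"wy":0,"wz":0,"hand":0},{"x":0,"y":0,"z":-80,"wx":0,"wy":0,"wz":0,"hand":0},{"x":0,"y":0,"z":-80,"wx":0,"wy":0,"wz":0,"hand":0}]'
python3 - <<'E'
from h import *
im=cams.grab_frame("wrist")[:,:,::-1];im2=cams.grab_frame("scene")[:,:,::-1]
cv2.imwrite("pics/w3.png",np.hstack([cv2.resize(im,(400,250)),cv2.resize(im2[90:290,200:500],(400,267))[:250]]))
E
```

```text
time_s: 3.5
position: [0.5563, 0.0954, 0.0879]
tcp_rot: [180.0, 0.5, -173.6]
ft_force: [0.7, 0.4, 0.4]
width: -0.002
gripper_force: 0.0
```

View pics/w3.png

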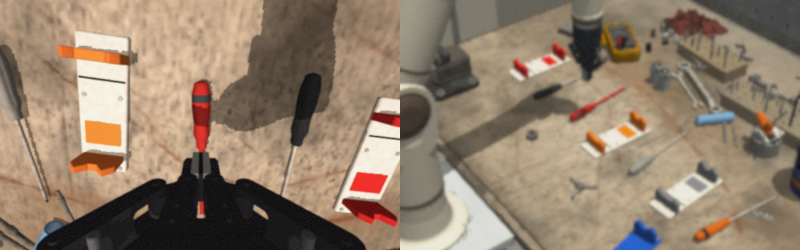

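```bash
python3 -m pendant '[{"x":0,"y":0,"z":0,"wx":0,"wy":0,"wz":0,"hand":1},{"x":0,"y":0,"z":0,"wx":0,"wy":0,"wz":0,"hand":1},{"x":0,"y":0,"z":0,"wx":0,"wy":0,"wz":0,"hand":1},{"x":0,"y":0,"z":0,"wx":0,"wy":0,"wz":0,"hand":1},{"x":0,"y":0,"z":0,"wx":0,"wy":0,"wz":0,"hand":1},{"x":0,"y":0,"z":0,"wx":0,"wy":0,"wz":0,"hand":1},{"x":0,"y":1,"z":30,"wx":0,"wy":0,"wz":0,"hand":1},{"x":0,"y":1,"z":60,"wx":0,"wy":0,"wz":0,"hand":1},{"x":0,"y":1,"z":74,"wx":0,"wy":0,"wz":0,"hand":1},{"x":0,"y":1,"z":80,"wx":0,"wy":0,"wz":0,"hand":1},{"x":0,"y":1,"z":80,"wx":0,"wy":0,"wz":0,"hand":1},{"x":0,"y":1,"z":80,"wx":0,"wy":0,"wz":0,"hand":1}]'; echo
python3 -m pendant '[{"x":0,"y":0,"z":0,"wx":0,"wy":0,"wz":0,"hand":0.5},{"x":0,"y":0,"z":0,"wx":0,"wy":0,"wz":0,"hand":0.5},{"x":0,"y":0,"z":0,"wx":0,"wy":0,"wz":0,"hand":0.5},{"x":0,"y":0,"z":0,"wx":0,"wy":0,"wz":0,"hand":0.5},{"x":0,"y":0,"z":0,"wx":0,"wy":0,"wz":0,"hand":0.5}]' 30;echo
python3 -m pendant '[{"x":0,"y":0,"z":0,"wx":0,"wy":0,"wz":0,"hand":0.3},{"x":0,"y":0,"z":0,"wx":0,"wy":0,"wz":0,"hand":0.25}]';echo
python3 -m pendant '[{"x":0,"y":0,"z":0,"wx":0,"wy":0,"wz":0,"hand":0.2},{"x":0,"y":0,"z":0,"wx":0,"wy":0,"wz":0,"hand":0.2},{"x":0,"y":0,"z":0,"wx":0,"wy":0,"wz":0,"hand":0.2}]'
python3 - <<'E'
from h import *
im=cams.grab_frame("wrist")[:,:,::-1]
cv2.imwrite("pics/w4.png",cv2.resize(im[120:380,160:480],(640,520)))
E
```

```text
time_s: 4.6
position: [0.5524, 0.0955, 0.0027]
tcp_rot: [180.0, 0.0, -173.6]
ft_force: [0.3, 0.1, 0.2]
width: 0.997
gripper_force: 0.0

time_s: 5.02
position: [0.5525, 0.0953, 0.003]
tcp_rot: [180.0, 0.1, -173.6]
ft_force: [-0.3, -0.0, -0.3]
width: 0.496
gripper_force: 0.0

time_s: 5.18
position: [0.5521, 0.0953, 0.0025]
tcp_rot: [-180.0, 0.0, -173.6]
ft_force: [0.2, -0.0, -1.3]
width: 0.251
gripper_force: 0.0

time_s: 5.43
position: [0.552, 0.0953, 0.0023]
tcp_rot: [180.0, -0.0, -173.6]
ft_force: [-0.2, -0.1, -0.2]
width: 0.2
gripper_force: 0.0
```

View pics/w4.png

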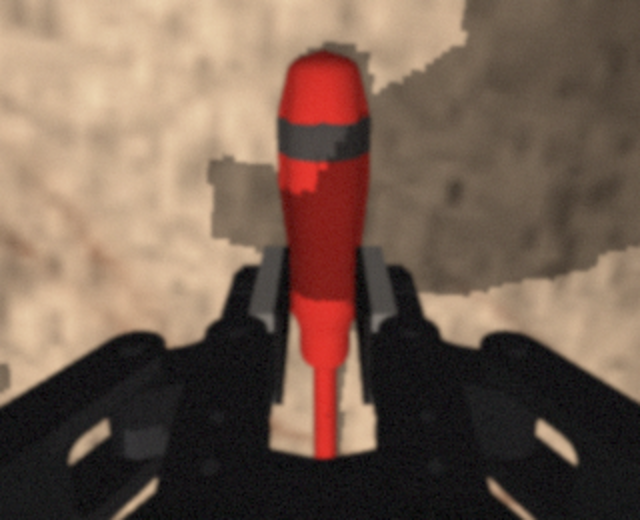

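```bash
for i in 1; do python3 -m pendant '[{"x":0,"y":0,"z":0,"wx":0,"wy":0,"wz":0,"hand":0.15},{"x":0,"y":0,"z":0,"wx":0,"wy":0,"wz":0,"hand":0.15},{"x":0,"y":0,"z":0,"wx":0,"wy":0,"wz":0,"hand":0.15}]'; echo
python3 -m pendant '[{"x":0,"y":0,"z":0,"wx":0,"wy":0,"wz":0,"hand":0.1},{"x":0,"y":0,"z":0,"wx":0,"wy":0,"wz":0,"hand":0.1},{"x":0,"y":0,"z":0,"wx":0,"wy":0,"wz":0,"hand":0.1}]';done
python3 - <<'E'
from h import *
im=cams.grab_frame("wrist")[:,:,::-1]
cv2.imwrite("pics/w5.png",cv2.resize(im[120:380,160:480],(640,520)))
E
```

```text
time_s: 5.73
position: [0.552, 0.0953, 0.0024]
tcp_rot: [180.0, -0.0, -173.6]
ft_force: [0.4, -0.3, -1.0]
width: 0.152
gripper_force: 0.0

time_s: 5.98
position: [0.552, 0.0953, 0.0024]
tcp_rot: [180.0, -0.0, -173.6]
ft_force: [0.3, 0.3, -0.1]
width: 0.1
gripper_force: 0.0
```

View pics/w5.png

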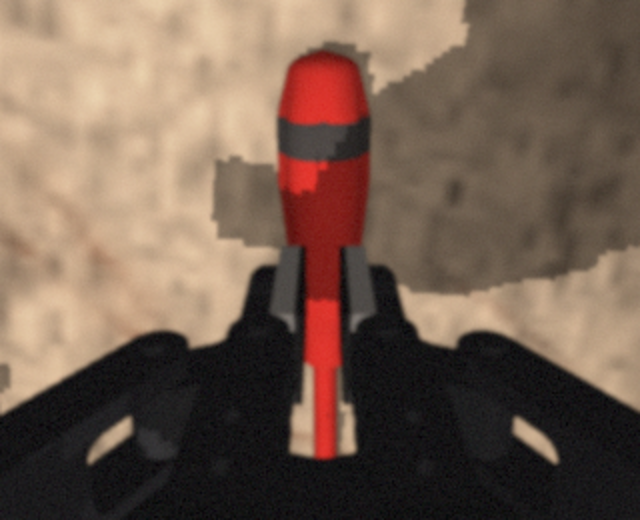

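```bash
python3 -m pendant '[{"x":0,"y":0,"z":0,"wx":0,"wy":0,"wz":0,"hand":0.5},{"x":0,"y":0,"z":0,"wx":0,"wy":0,"wz":0,"hand":0.5},{"x":0,"y":0,"z":0,"wx":0,"wy":0,"wz":0,"hand":0.5},{"x":0,"y":0,"z":0,"wx":0,"wy":0,"wz":0,"hand":0.5},{"x":0,"y":0,"z":2,"wx":0,"wy":0,"wz":0,"hand":0.5},{"x":0,"y":0,"z":4,"wx":0,"wy":0,"wz":0,"hand":0.5},{"x":0,"y":0,"z":4,"wx":0,"wy":0,"wz":0,"hand":0.5}]'; echo
python3 -m pendant '[{"x":0,"y":0,"z":2,"wx":0,"wy":0,"wz":0,"hand":0.5},{"x":0,"y":0,"z":3,"wx":0,"wy":0,"wz":0,"hand":0.5},{"x":0,"y":0,"z":3,"wx":0,"wy":0,"wz":0,"hand":0.5}]'
```

```text
time_s: 6.62
position: [0.5516, 0.0952, -0.0021]
tcp_rot: [-180.0, -0.0, -173.6]
ft_force: [0.9, -0.8, 0.5]
width: 0.503
gripper_force: 0.0

time_s: 6.87
position: [0.5518, 0.0952, -0.0049]
tcp_rot: [-180.0, -0.0, -173.6]
ft_force: [-0.2, 0.3, -0.1]
width: 0.5
gripper_force: 0.0
```

```bash
python3 -m pendant '[{"x":0,"y":0,"z":0,"wx":0,"wy":0,"wz":0,"hand":0.3},{"x":0,"y":0,"z":0,"wx":0,"wy":0,"wz":0,"hand":0.3},{"x":0,"y":0,"z":0,"wx":0,"wy":0,"wz":0,"hand":0.3}]'; echo
python3 -m pendant '[{"x":0,"y":0,"z":0,"wx":0,"wy":0,"wz":0,"hand":0.22},{"x":0,"y":0,"z":0,"wx":0,"wy":0,"wz":0,"hand":0.22},{"x":0,"y":0,"z":0,"wx":0,"wy":0,"wz":0,"hand":0.22}]' 30; echo
python3 -m pendant '[{"x":0,"y":0,"z":0,"wx":0,"wy":0,"wz":0,"hand":0.15},{"x":0,"y":0,"z":0,"wx":0,"wy":0,"wz":0,"hand":0.15},{"x":0,"y":0,"z":0,"wx":0,"wy":0,"wz":0,"hand":0.15}]' 30
```

```text
time_s: 7.12
position: [0.5521, 0.0953, -0.0046]
tcp_rot: [180.0, 0.0, -173.6]
ft_force: [-0.6, -0.2, 0.4]
width: 0.298
gripper_force: 0.0

time_s: 7.37
position: [0.5521, 0.0953, -0.0046]
tcp_rot: [180.0, 0.0, -173.6]
ft_force: [-0.3, 0.3, 0.4]
width: 0.22
gripper_force: 0.0

time_s: 7.62
position: [0.5521, 0.0954, -0.0046]
tcp_rot: [180.0, 0.0, -173.6]
ft_force: [-0.4, 0.2, 0.5]
width: 0.176
gripper_force: 24.7
```

```bash
python3 -m pendant '[{"x":0,"y":0,"z":0,"wx":0,"wy":0,"wz":0,"hand":0.5},{"x":0,"y":0,"z":0,"wx":0,"wy":0,"wz":0,"hand":0.5},{"x":0,"y":0,"z":0,"wx":0,"wy":0,"wz":0,"hand":0.5},{"x":0,"y":0,"z":2,"wx":0,"wy":0,"wz":0,"hand":0.5},{"x":0,"y":0,"z":4,"wx":0,"wy":0,"wz":0,"hand":0.5},{"x":0,"y":0,"z":4,"wx":0,"wy":0,"wz":0,"hand":0.5}]'; echo
python3 -m pendant '[{"x":0,"y":0,"z":1,"wx":0,"wy":0,"wz":0,"hand":0.5},{"x":0,"y":0,"z":3,"wx":0,"wy":0,"wz":0,"hand":0.5},{"x":0,"y":0,"z":3,"wx":0,"wy":0,"wz":0,"hand":0.5}]'; echo
python3 -m pendant '[{"x":0,"y":0,"z":0,"wx":0,"wy":0,"wz":0,"hand":0.3},{"x":0,"y":0,"z":0,"wx":0,"wy":0,"wz":0,"hand":0.3},{"x":0,"y":0,"z":0,"wx":0,"wy":0,"wz":0,"hand":0.1},{"x":0,"y":0,"z":0,"wx":0,"wy":0,"wz":0,"hand":0.1},{"x":0,"y":0,"z":0,"wx":0,"wy":0,"wz":0,"hand":0.1}]' 30
python3 - <<'E'
from h import *
im=cams.grab_frame("wrist")[:,:,::-1]
cv2.imwrite("pics/w6.png",cv2.resize(im[120:380,160:480],(640,520)))
E
```

```text
time_s: 8.12
position: [0.5516, 0.0951, -0.0091]
tcp_rot: [-180.0, -0.0, -173.6]
ft_force: [-0.2, 0.2, 0.0]
width: 0.504
gripper_force: 0.0

time_s: 8.37
position: [0.5517, 0.0952, -0.012]
tcp_rot: [180.0, -0.0, -173.6]
ft_force: [-0.6, -0.0, -0.1]
width: 0.502
gripper_force: 0.0

time_s: 8.78
position: [0.5521, 0.0952, -0.0114]
tcp_rot: [-180.0, 0.0, -173.6]
ft_force: [-1.0, -0.5, 2.1]
width: 0.255
gripper_force: 29.4
```

View pics/w6.png

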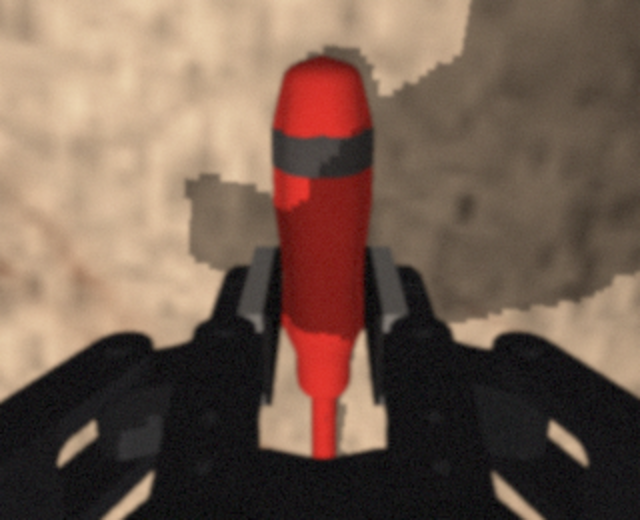

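```bash
python3 -m pendant '[{"x":0,"y":0,"z":0,"wx":0,"wy":0,"wz":0,"hand":0.45},{"x":0,"y":0,"z":0,"wx":0,"wy":0,"wz":0,"hand":0.45},{"x":0,"y":0,"z":0,"wx":0,"wy":0,"wz":0,"hand":0.45},{"x":0,"y":0,"z":2,"wx":0,"wy":0,"wz":0,"hand":0.45},{"x":0,"y":0,"z":4,"wx":0,"wy":0,"wz":0,"hand":0.45},{"x":0,"y":0,"z":4,"wx":0,"wy":0,"wz":0,"hand":0.45}]'; echo
python3 -m pendant '[{"x":0,"y":0,"z":1,"wx":0,"wy":0,"wz":0,"hand":0.45},{"x":0,"y":0,"z":2,"wx":0,"wy":0,"wz":0,"hand":0.45},{"x":0,"y":0,"z":2,"wx":0,"wy":0,"wz":0,"hand":0.45}]'; echo
python3 -m pendant '[{"x":0,"y":0,"z":0,"wx":0,"wy":0,"wz":0,"hand":0.3},{"x":0,"y":0,"z":0,"wx":0,"wy":0,"wz":0,"hand":0.3},{"x":0,"y":0,"z":0,"wx":0,"wy":0,"wz":0,"hand":0.0},{"x":0,"y":0,"z":0,"wx":0,"wy":0,"wz":0,"hand":0.0},{"x":0,"y":0,"z":0,"wx":0,"wy":0,"wz":0,"hand":0.0},{"x":0,"y":0,"z":0,"wx":0,"wy":0,"wz":0,"hand":0.0}]' 45
```

```text
time_s: 9.33
position: [0.5516, 0.0952, -0.0162]
tcp_rot: [180.0, -0.0, -173.6]
ft_force: [-0.1, 0.1, -0.3]
width: 0.446
gripper_force: 0.0

time_s: 9.58
position: [0.5519, 0.0953, -0.0179]
tcp_rot: [180.0, -0.0, -173.6]
ft_force: [-0.8, -0.7, -0.6]
width: 0.449
gripper_force: 0.0

time_s: 10.08
position: [0.5521, 0.0953, -0.0174]
tcp_rot: [-180.0, 0.0, -173.6]
ft_force: [-0.6, -0.4, 4.7]
width: 0.267
gripper_force: 44.3
```

```bash
python3 -c "
from h import *
delta([.5535,.25,.14],[180,0,179.4])"
```

```text
shift mm [ -18.7  153.6 -157.4] turn [-0.    0.01  7.  ]
```

```bash
python3 -m pendant '[{"x":0,"y":0,"z":-15,"wx":0,"wy":0,"wz":0,"hand":0},{"x":0,"y":0,"z":-40,"wx":0,"wy":0,"wz":0,"hand":0},{"x":0,"y":0,"z":-75,"wx":0,"wy":0,"wz":0,"hand":0},{"x":0,"y":0,"z":-110,"wx":0,"wy":0,"wz":0,"hand":0},{"x":0,"y":20,"z":-140,"wx":0,"wy":0,"wz":2,"hand":0},{"x":-5,"y":45,"z":-155,"wx":0,"wy":0,"wz":4,"hand":0},{"x":-10,"y":75,"z":-157,"wx":0,"wy":0,"wz":6,"hand":0},{"x":-15,"y":105,"z":-157,"wx":0,"wy":0,"wz":7,"hand":0},{"x":-18,"y":132,"z":-157,"wx":0,"wy":0,"wz":7,"hand":0},{"x":-19,"y":148,"z":-157,"wx":0,"wy":0,"wz":7,"hand":0},{"x":-19,"y":154,"z":-157,"wx":0,"wy":0,"wz":7,"hand":0},{"x":-19,"y":154,"z":-157,"wx":0,"wy":0,"wz":7,"hand":0},{"x":-19,"y":154,"z":-157,"wx":0,"wy":0,"wz":7,"hand":0}]'
python3 - <<'E'
from h import *
p,r,o=tcp();cm=cal("wrist");im=cams.grab_frame("wrist")[:,:,::-1].copy()
cv2.imwrite("pics/w7.png",im);print(p,o["tcp_rot"],o["width"],o["gripper_force"],o["ft_force"])
for b,s in blobs(im,"red",amin=60)[0]: print(b,s,onz(cm,*b,.013).round(3))
g,to,e,y=rest(im,cm,.58,.362)
cv2.imwrite("pics/w7b.png",np.hstack([cv2.resize(im,(560,350)),cv2.resize(g,(187,350))]))
E
```

```text
time_s: 11.17
position: [0.5536, 0.2491, 0.1388]
tcp_rot: [-179.9, -0.0, 179.4]
ft_force: [-0.6, 0.2, -1.5]
width: 0.264
gripper_force: 44.5
[0.55361791 0.24908598 0.1387954 ] [-1.79919164e+02 -4.56044951e-02  1.79382308e+02] 0.2640050866366174 44.48902477539377 [-0.56272017  0.18838964 -1.51072834]
[443.3, 153.1] [403, 146, 81, 15, 1047] [0.516 0.371 0.013]
[320.6, 172.2] [296, 149, 51, 44, 1777] [0.534 0.249 0.013]
[320.8, 266.5] [296, 207, 51, 143, 4877] [0.64  0.248 0.013]
[425.9, 244.7] [404, 232, 46, 27, 1139] [0.615 0.363 0.013]
[431.2, 282.6] [399, 272, 61, 29, 1092] [0.662 0.373 0.013]
rect centre [0.5832 0.3635] (66.32637023925781, 188.26834106445312) 0.5906571745872498 n 7602
edge yaws [-0.   -1.88]
```

View pics/w7b.png

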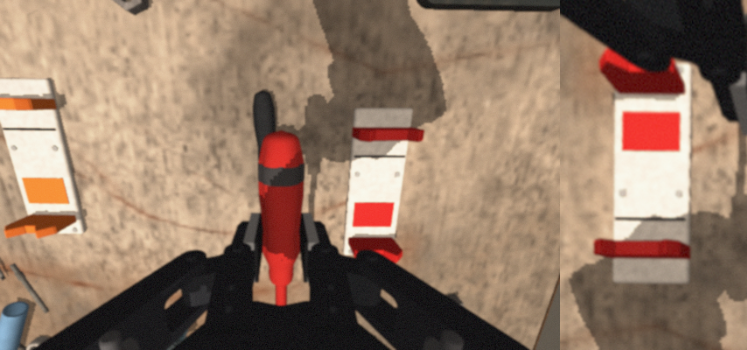

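```bash
python3 - <<'E'
from h import *
im=cv2.imread("pics/w7.png");cm=cal("wrist")
for z in(.164,.169,.174):print([onz(cm,*q,z).round(4).tolist() for q in((321,149.5),(321,202),(321,193),(321,207))])
g=rectify(im,cm,.008,.53,.56,.32,.41);v=cv2.cvtColor(g,cv2.COLOR_BGR2GRAY)
print([(round(.56-i/1000,3),int(v[i,30:60].mean())) for i in range(8,28)])
delta([.5535,.364,.1388],[180,0,179.4])
E
```

```text
[[0.4954, 0.2489, 0.164], [0.5216, 0.2485, 0.164], [0.5169, 0.2486, 0.164], [0.5242, 0.2485, 0.164]]
[[0.4949, 0.2489, 0.169], [0.5201, 0.2486, 0.169], [0.5156, 0.2486, 0.169], [0.5226, 0.2485, 0.169]]
[[0.4944, 0.2489, 0.174], [0.5186, 0.2486, 0.174], [0.5143, 0.2486, 0.174], [0.5211, 0.2486, 0.174]]
[(0.552, 244), (0.551, 244), (0.55, 244), (0.549, 243), (0.548, 242), (0.547, 236), (0.546, 220), (0.545, 177), (0.544, 112), (0.543, 83), (0.542, 120), (0.541, 159), (0.54, 176), (0.539, 179), (0.538, 176), (0.537, 173), (0.536, 171), (0.535, 168), (0.534, 166), (0.533, 164)]
shift mm [ 1.900e+00  1.158e+02 -1.000e-01] turn [-0.1  -0.03 -0.1 ]
```

```bash
python3 -m pendant '[{"x":1,"y":35,"z":0,"wx":0,"wy":0,"wz":0,"hand":0},{"x":1,"y":72,"z":0,"wx":0,"wy":0,"wz":0,"hand":0},{"x":1,"y":100,"z":0,"wx":0,"wy":0,"wz":0,"hand":0},{"x":1,"y":115,"z":0,"wx":0,"wy":0,"wz":0,"hand":0},{"x":1,"y":115,"z":15,"wx":0,"wy":0,"wz":0,"hand":0},{"x":1,"y":115,"z":40,"wx":0,"wy":0,"wz":0,"hand":0},{"x":1,"y":115,"z":65,"wx":0,"wy":0,"wz":0,"hand":0},{"x":1,"y":115,"z":85,"wx":0,"wy":0,"wz":0,"hand":0},{"x":1,"y":115,"z":97,"wx":0,"wy":0,"wz":0,"hand":0},{"x":1,"y":115,"z":107,"wx":0,"wy":0,"wz":0,"hand":0},{"x":1,"y":115,"z":114,"wx":0,"wy":0,"wz":0,"hand":0},{"x":1,"y":115,"z":119,"wx":0,"wy":0,"wz":0,"hand":0},{"x":1,"y":115,"z":121,"wx":0,"wy":0,"wz":0,"hand":0},{"x":1,"y":115,"z":121,"wx":0,"wy":0,"wz":0,"hand":0},{"x":1,"y":115,"z":121,"wx":0,"wy":0,"wz":0,"hand":0}]'
python3 - <<'E'
from h import *
im=cams.grab_frame("wrist")[:,:,::-1].copy();im2=cams.grab_frame("scene")[:,:,::-1]
cv2.imwrite("pics/w8.png",np.hstack([cv2.resize(im,(480,300)),cv2.resize(im2[110:190,250:335],(319,300))]))
E
```

```text
time_s: 12.47
position: [0.5545, 0.3659, 0.0193]
tcp_rot: [180.0, 0.1, 179.4]
ft_force: [0.4, -0.1, -1.0]
width: 0.262
gripper_force: 44.5
```

View pics/w8.png

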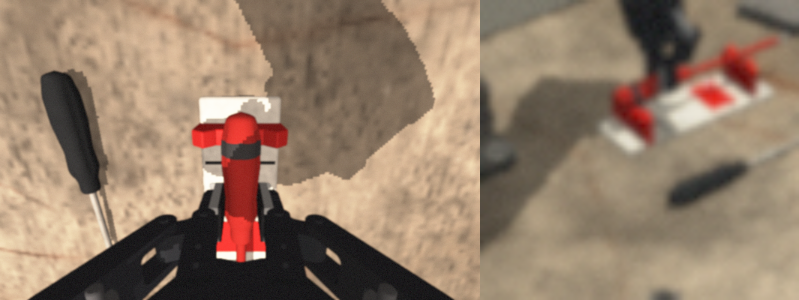

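```bash
python3 -m pendant '[{"x":0,"y":0,"z":1.5,"wx":0,"wy":0,"wz":0,"hand":0},{"x":0,"y":0,"z":2,"wx":0,"wy":0,"wz":0,"hand":0},{"x":0,"y":0,"z":2,"wx":0,"wy":0,"wz":0,"hand":0},{"x":0,"y":0,"z":2,"wx":0,"wy":0,"wz":0,"hand":0}]';echo
python3 -m pendant '[{"x":0,"y":0,"z":0,"wx":0,"wy":0,"wz":0,"hand":0.35},{"x":0,"y":0,"z":0,"wx":0,"wy":0,"wz":0,"hand":0.6},{"x":0,"y":0,"z":0,"wx":0,"wy":0,"wz":0,"hand":0.6},{"x":0,"y":0,"z":0,"wx":0,"wy":0,"wz":0,"hand":0.6},{"x":0,"y":0,"z":0,"wx":0,"wy":0,"wz":0,"hand":0.6},{"x":0,"y":0,"z":-20,"wx":0,"wy":0,"wz":0,"hand":0.6},{"x":0,"y":0,"z":-50,"wx":0,"wy":0,"wz":0,"hand":0.7},{"x":0,"y":0,"z":-90,"wx":0,"wy":0,"wz":0,"hand":1},{"x":0,"y":0,"z":-130,"wx":0,"wy":0,"wz":0,"hand":1},{"x":0,"y":0,"z":-160,"wx":0,"wy":0,"wz":0,"hand":1},{"x":0,"y":0,"z":-175,"wx":0,"wy":0,"wz":0,"hand":1},{"x":0,"y":0,"z":-180,"wx":0,"wy":0,"wz":0,"hand":1},{"x":0,"y":0,"z":-180,"wx":0,"wy":0,"wz":0,"hand":1}]'
python3 - <<'E'
from h import *
p,r,o=tcp();cm=cal("wrist");im=cams.grab_frame("wrist")[:,:,::-1].copy();cv2.imwrite("pics/w9.png",im)
print(p,o["tcp_rot"])
d=rectify(im,cm,.047,.47,.76,.31,.42);h=cv2.cvtColor(d,cv2.COLOR_BGR2HSV)
m=cv2.inRange(h,(0,130,60),(6,255,255))|cv2.inRange(h,(172,130,60),(180,255,255))
for r0 in range(0,290,10):
    cols=np.where(m[r0+5]>0)[0]
    if len(cols):print(round(.755-r0/1000,3),(.42-cols.min()/1000).round(3),(.42-cols.max()/1000).round(3),len(cols),end=" | ")
print(.76-np.argwhere(m)[:,0].max()/1000)
delta([.515,-.421,.2],[180,0,180])
E
```

```text
time_s: 12.9
position: [0.5546, 0.3659, 0.0172]
tcp_rot: [180.0, 0.1, 179.4]
ft_force: [-0.1, -0.8, 4.8]
width: 0.255
gripper_force: 45.1

time_s: 13.98
position: [0.5547, 0.3659, 0.1979]
tcp_rot: [179.9, 0.1, 179.4]
ft_force: [0.0, 0.5, -1.0]
width: 1.001
gripper_force: 0.0
[0.5547096  0.3659186  0.19793352] [1.79914295e+02 1.38305400e-01 1.79392084e+02]
0.695 0.367 0.361 7 | 0.685 0.368 0.361 8 | 0.675 0.368 0.361 8 | 0.665 0.368 0.361 8 | 0.655 0.391 0.338 54 | 0.645 0.39 0.338 53 | 0.635 0.389 0.341 49 | 0.625 0.368 0.362 7 | 0.615 0.385 0.344 42 | 0.605 0.385 0.344 42 | 0.595 0.386 0.344 43 | 0.585 0.372 0.359 14 | 0.575 0.373 0.358 16 | 0.565 0.376 0.356 21 | 0.555 0.375 0.357 19 | 0.545 0.376 0.356 21 | 0.535 0.378 0.355 24 | 0.525 0.378 0.355 24 | 0.515 0.398 0.333 44 | 0.505 0.376 0.356 21 | 0.497
shift mm [  30.5 -786.5   -3.8] turn [-0.02 -0.   -0.6 ]
```

```bash
cat >> h.py <<'E'
def line(im,cm,x,y,offs=(-.025,.025)):
    g=rectify(im,cm,.008,x-.02,x+.02,y-.04,y+.04,2000);v=cv2.cvtColor(g,cv2.COLOR_BGR2GRAY).astype(float)
    for o in offs:
        c=int((.04-o)*2000);q=v[:,c-6:c+6].mean(1);k=int(q.argmin());print("line at y",round(y+o,3),"x",round(x+.02-(k+.5)/2000,4),int(q.min()),int(q.max()))
E
python3 - <<'E'
from h import *
cm=cal("wrist");im=cams.grab_frame("wrist")[:,:,::-1].copy()
line(im,cm,.545,.3645)
E
python3 -m pendant '[{"x":0,"y":-40,"z":0,"wx":0,"wy":0,"wz":0,"hand":1},{"x":0,"y":-80,"z":0,"wx":0,"wy":0,"wz":0,"hand":1},{"x":0,"y":-120,"z":0,"wx":0,"wy":0,"wz":0,"hand":1},{"x":5,"y":-160,"z":0,"wx":0,"wy":0,"wz":0,"hand":1},{"x":5,"y":-200,"z":0,"wx":0,"wy":0,"wz":0,"hand":1},{"x":5,"y":-240,"z":0,"wx":0,"wy":0,"wz":0,"hand":1},{"x":10,"y":-280,"z":0,"wx":0,"wy":0,"wz":0,"hand":1},{"x":10,"y":-320,"z":0,"wx":0,"wy":0,"wz":0,"hand":1},{"x":10,"y":-360,"z":0,"wx":0,"wy":0,"wz":0,"hand":1},{"x":15,"y":-400,"z":0,"wx":0,"wy":0,"wz":0,"hand":1},{"x":15,"y":-440,"z":0,"wx":0,"wy":0,"wz":0,"hand":1},{"x":15,"y":-480,"z":0,"wx":0,"wy":0,"wz":0,"hand":1},{"x":20,"y":-520,"z":0,"wx":0,"wy":0,"wz":0,"hand":1},{"x":20,"y":-560,"z":0,"wx":0,"wy":0,"wz":0,"hand":1},{"x":25,"y":-600,"z":0,"wx":0,"wy":0,"wz":0,"hand":1},{"x":25,"y":-640,"z":0,"wx":0,"wy":0,"wz":0,"hand":1},{"x":30,"y":-680,"z":0,"wx":0,"wy":0,"wz":0,"hand":1},{"x":30,"y":-720,"z":0,"wx":0,"wy":0,"wz":0,"hand":1},{"x":30,"y":-760,"z":0,"wx":0,"wy":0,"wz":0,"hand":1},{"x":30,"y":-775,"z":0,"wx":0,"wy":0,"wz":0,"hand":1}]'; echo
python3 -m pendant '[{"x":0,"y":0,"z":0,"wx":0,"wy":0,"wz":0,"hand":1},{"x":0,"y":0,"z":0,"wx":0,"wy":0,"wz":0,"hand":1}]'
cat >> h.py <<'E'
def driver(im,cm,col,z,x0,x1,y0,y1,step=10):
    d=rectify(im,cm,z,x0,x1,y0,y1,2000);h=cv2.cvtColor(d,cv2.COLOR_BGR2HSV)
    if col=="orange": m=cv2.inRange(h,(5,130,70),(20,255,255))
    elif col=="red": m=cv2.inRange(h,(0,130,60),(6,255,255))|cv2.inRange(h,(172,130,60),(180,255,255))
    else: m=cv2.inRange(h,(0,0,90),(180,45,190))
    n,l,s,c=cv2.connectedComponentsWithStats(m)
    for k in range(1,n):
        if s[k,4]>150:print("blob x",round(x1-s[k,1]/2000,4),round(x1-(s[k,1]+s[k,3])/2000,4),"y",round(y1-s[k,0]/2000,4),round(y1-(s[k,0]+s[k,2])/2000,4),s[k,4])
    for r0 in range(0,d.shape[0],step*2):
        cols=np.where(m[r0]>0)[0]
        if len(cols):print(round(x1-r0/2000,3),(y1-np.median(cols)/2000).round(4),len(cols)/2,end=" | ")
    print()
E
python3 - <<'E'
from h import *
p,r,o=tcp();cm=cal("wrist");im=cams.grab_frame("wrist")[:,:,::-1].copy();cv2.imwrite("pics/w10.png",im)
print(p,o["tcp_rot"])
driver(im,cm,"orange",.013,.43,.73,-.47,-.38)
E
```

```text
line at y 0.339 x 0.5423 125 244
line at y 0.39 x 0.5428 120 242
time_s: 15.75
position: [0.5117, -0.4162, 0.1934]
tcp_rot: [-179.9, -0.3, 179.0]
ft_force: [-0.4, -1.1, -0.3]
width: 1.0
gripper_force: 0.0

time_s: 15.92
position: [0.5141, -0.4092, 0.1935]
tcp_rot: [179.8, -0.2, 179.3]
ft_force: [1.0, 1.2, -0.1]
width: 1.003
gripper_force: 0.0
[ 0.51414805 -0.40922556  0.19353565] [179.84441874  -0.21259622 179.26261315]
blob x 0.556 0.482 y -0.4085 -0.4355 6098
blob x 0.476 0.455 y -0.408 -0.4325 1626
0.58 -0.419 5.5 | 0.56 -0.447 1.5 | 0.55 -0.4255 15.5 | 0.54 -0.4245 17.5 | 0.53 -0.4238 23.0 | 0.52 -0.423 21.5 | 0.51 -0.4225 22.5 | 0.5 -0.4215 24.5 | 0.49 -0.421 25.5 | 0.47 -0.42 23.5 | 0.46 -0.4192 19.0 |
```

```bash
python3 -c "
from h import *
delta([.5155,-.4225,-.0174],[180,0,176])"
```

```text
shift mm [ -1.  -15.8 211.4] turn [ 0.18 -0.16  3.42]
```

```bash
python3 -m pendant '[{"x":-1,"y":-13,"z":35,"wx":0,"wy":0,"wz":3.4,"hand":1},{"x":-1,"y":-13,"z":75,"wx":0,"wy":0,"wz":3.4,"hand":1},{"x":-1,"y":-13,"z":110,"wx":0,"wy":0,"wz":3.4,"hand":1},{"x":-1,"y":-13,"z":130,"wx":0,"wy":0,"wz":3.4,"hand":1},{"x":-1,"y":-13,"z":140,"wx":0,"wy":0,"wz":3.4,"hand":1},{"x":-1,"y":-13,"z":140,"wx":0,"wy":0,"wz":3.4,"hand":1},{"x":-1,"y":-13,"z":140,"wx":0,"wy":0,"wz":3.4,"hand":1}]'
python3 - <<'E'
from h import *
p,r,o=tcp();cm=cal("wrist");im=cams.grab_frame("wrist")[:,:,::-1].copy()
print(p,o["tcp_rot"])
driver(im,cm,"orange",.013,.43,.73,-.47,-.38)
delta([.5155,-.4225,-.0174],[180,0,176])
E
```

```text
time_s: 16.55
position: [0.5177, -0.4208, 0.0567]
tcp_rot: [180.0, 0.0, 176.1]
ft_force: [-0.2, -0.1, 0.5]
width: 1.001
gripper_force: 0.0
[ 0.51767611 -0.42082971  0.05674916] [1.79960413e+02 1.43272692e-02 1.76107937e+02]
blob x 0.5565 0.483 y -0.4085 -0.4355 5975
blob x 0.4765 0.4545 y -0.408 -0.4335 1679
0.58 -0.4155 1.5 | 0.57 -0.4325 0.5 | 0.56 -0.4442 3.0 | 0.55 -0.4255 15.5 | 0.54 -0.4245 17.5 | 0.53 -0.424 22.5 | 0.52 -0.4235 21.5 | 0.51 -0.4225 21.5 | 0.5 -0.4222 25.0 | 0.49 -0.4215 25.5 | 0.47 -0.42 24.5 | 0.46 -0.4195 18.5 | 
shift mm [ 2.9 -0.7 75.4] turn [-0.05  0.12  0.08]
```

```bash
python3 -m pendant '[{"x":2,"y":-2.5,"z":25,"wx":0,"wy":0,"wz":0,"hand":1},{"x":2,"y":-2.5,"z":45,"wx":0,"wy":0,"wz":0,"hand":1},{"x":2,"y":-2.5,"z":60,"wx":0,"wy":0,"wz":0,"hand":0.8},{"x":2,"y":-2.5,"z":69,"wx":0,"wy":0,"wz":0,"hand":0.6},{"x":2,"y":-2.5,"z":73,"wx":0,"wy":0,"wz":0,"hand":0.5},{"x":2,"y":-2.5,"z":73,"wx":0,"wy":0,"wz":0,"hand":0.5},{"x":2,"y":-2.5,"z":73,"wx":0,"wy":0,"wz":0,"hand":0.5}]'; echo
python3 -m pendant '[{"x":0,"y":0,"z":0,"wx":0,"wy":0,"wz":0,"hand":0.35},{"x":0,"y":0,"z":0,"wx":0,"wy":0,"wz":0,"hand":0.3},{"x":0,"y":0,"z":0,"wx":0,"wy":0,"wz":0,"hand":0},{"x":0,"y":0,"z":0,"wx":0,"wy":0,"wz":0,"hand":0},{"x":0,"y":0,"z":0,"wx":0,"wy":0,"wz":0,"hand":0},{"x":0,"y":0,"z":0,"wx":0,"wy":0,"wz":0,"hand":0}]' 45
python3 -c "
from h import *
delta([.518,-.16,.14],[180,0,178.6])"
```

```text
time_s: 17.18
position: [0.5153, -0.4249, -0.0157]
tcp_rot: [-180.0, 0.1, 176.0]
ft_force: [-0.2, 0.6, 1.0]
width: 0.501
gripper_force: 0.0

time_s: 17.68
position: [0.5154, -0.425, -0.0153]
tcp_rot: [-179.9, 0.1, 176.0]
ft_force: [0.5, 1.3, 6.5]
width: 0.262
gripper_force: 44.1
shift mm [  15.6  264.4 -155.6] turn [-0.05  0.09 -2.6 ]
```

```bash
python3 -m pendant '[{"x":0,"y":0,"z":-15,"wx":0,"wy":0,"wz":0,"hand":0},{"x":0,"y":0,"z":-45,"wx":0,"wy":0,"wz":0,"hand":0},{"x":0,"y":0,"z":-80,"wx":0,"wy":0,"wz":0,"hand":0},{"x":0,"y":0,"z":-115,"wx":0,"wy":0,"wz":0,"hand":0},{"x":0,"y":15,"z":-145,"wx":0,"wy":0,"wz":0,"hand":0},{"x":2,"y":45,"z":-155,"wx":0,"wy":0,"wz":-1,"hand":0},{"x":5,"y":85,"z":-155,"wx":0,"wy":0,"wz":-2.6,"hand":0},{"x":8,"y":125,"z":-155,"wx":0,"wy":0,"wz":-2.6,"hand":0},{"x":10,"y":165,"z":-155,"wx":0,"wy":0,"wz":-2.6,"hand":0},{"x":12,"y":205,"z":-155,"wx":0,"wy":0,"wz":-2.6,"hand":0},{"x":14,"y":240,"z":-155,"wx":0,"wy":0,"wz":-2.6,"hand":0},{"x":16,"y":265,"z":-155,"wx":0,"wy":0,"wz":-2.6,"hand":0},{"x":17,"y":282,"z":-155,"wx":0,"wy":0,"wz":-2.6,"hand":0},{"x":17,"y":290,"z":-155,"wx":0,"wy":0,"wz":-2.6,"hand":0},{"x":17,"y":290,"z":-155,"wx":0,"wy":0,"wz":-2.6,"hand":0},{"x":17,"y":290,"z":-155,"wx":0,"wy":0,"wz":-2.6,"hand":0},{"x":17,"y":290,"z":-155,"wx":0,"wy":0,"wz":-2.6,"hand":0}]'
python3 - <<'E'
from h import *
p,r,o=tcp();cm=cal("wrist");im=cams.grab_frame("wrist")[:,:,::-1].copy();cv2.imwrite("pics/w11.png",im)
print(p,o["tcp_rot"])
for b,s in blobs(im,"orange",amin=60)[0]: print(b,s,onz(cm,*b,.045).round(3))
g,to,e,y=rest(im,cm,.54,-.039)
line(im,cm,.507,-.039,(-.025,-.012,0,.012,.025))
za=p[2]+.013+.0153
driver(im,cm,"orange",za,.43,.73,p[1]-.04,p[1]+.04)
E
```

```text
time_s: 19.1
position: [0.5177, -0.1362, 0.1386]
tcp_rot: [-179.9, 0.0, 178.5]
ft_force: [0.0, -0.2, -0.8]
width: 0.261
gripper_force: 44.5
[ 0.51773345 -0.13622972  0.13862874] [-1.79938075e+02  1.45551063e-02  1.78461780e+02]
[423.6, 151.5] [384, 144, 80, 16, 1102] [ 0.476 -0.045  0.045]
[319.2, 170.8] [295, 147, 50, 46, 1838] [ 0.491 -0.137  0.045]
[321.1, 263.6] [295, 207, 51, 123, 4608] [ 0.584 -0.138  0.045]
[408.4, 243.4] [387, 230, 45, 28, 1131] [ 0.564 -0.053  0.045]
[409.0, 280.5] [382, 271, 60, 24, 1012] [ 0.605 -0.05   0.045]
rect centre [ 0.5397 -0.0413] (66.50212097167969, 172.2668914794922) 1.5911403894424438 n 7044
edge yaws [-0.74 -3.55]
line at y -0.064 x 0.5058 58 236
line at y -0.051 x 0.5062 57 235
line at y -0.039 x 0.5058 70 236
line at y -0.027 x 0.5068 90 236
line at y -0.014 x 0.5072 94 237
blob x 0.5605 0.486 y -0.1237 -0.1487 5903
blob x 0.537 0.5225 y -0.0962 -0.1047 375
blob x 0.515 0.5 y -0.0962 -0.1027 389
blob x 0.479 0.457 y -0.1237 -0.1482 1744
blob x 0.4645 0.457 y -0.0962 -0.1062 260
0.56 -0.1307 2.5 | 0.55 -0.1367 15.5 | 0.54 -0.1365 19.0 | 0.53 -0.1335 30.0 | 0.52 -0.1362 21.5 | 0.51 -0.1327 29.5 | 0.5 -0.136 24.0 | 0.49 -0.136 25.0 | 0.47 -0.1355 23.0 | 0.46 -0.1307 25.5 |
```

```bash
python3 -m pendant '[{"x":1,"y":35,"z":0,"wx":0,"wy":0,"wz":0,"hand":0},{"x":3,"y":70,"z":0,"wx":0,"wy":0,"wz":0,"hand":0},{"x":3.6,"y":90,"z":0,"wx":0,"wy":0,"wz":0,"hand":0},{"x":3.6,"y":96.5,"z":0,"wx":0,"wy":0,"wz":0,"hand":0},{"x":3.6,"y":96.5,"z":20,"wx":0,"wy":0,"wz":0,"hand":0},{"x":3.6,"y":96.5,"z":50,"wx":0,"wy":0,"wz":0,"hand":0},{"x":3.6,"y":96.5,"z":75,"wx":0,"wy":0,"wz":0,"hand":0},{"x":3.6,"y":96.5,"z":90,"wx":0,"wy":0,"wz":0,"hand":0},{"x":3.6,"y":96.5,"z":95,"wx":0,"wy":0,"wz":0,"hand":0},{"x":3.6,"y":96.5,"z":95,"wx":0,"wy":0,"wz":0,"hand":0},{"x":3.6,"y":96.5,"z":95,"wx":0,"wy":0,"wz":0,"hand":0}]'
cat >> h.py <<'E'
def centre(im,cm,x,y,zh):
    # from above: base span on its top plane just robot-side of / ahead of line, and handle span at zh
    for xx in(x+.008,x-.008,x-.045):
        g=rectify(im,cm,.008,xx-.002,xx+.002,y-.06,y+.06,2000)
        hs=cv2.cvtColor(g,cv2.COLOR_BGR2HSV);w=((hs[...,1]<70)&(hs[...,2]>85)).mean(0)>.5
        c=np.where(w)[0];print("base x",round(xx,3),"y",(y+.06-c.max()/2000).round(4),(y+.06-c.min()/2000).round(4),"mid",(y+.06-(c.max()+c.min())/4000).round(4),len(c))
E
python3 - <<'E'
from h import *
p,r,o=tcp();cm=cal("wrist");im=cams.grab_frame("wrist")[:,:,::-1].copy();cv2.imwrite("pics/w12.png",im)
print(p,o["tcp_rot"],o["gripper_force"])
centre(im,cm,.5065,-.0395,0)
line(im,cm,.507,-.0395,(-.027,.027))
driver(im,cm,"orange",p[2]+.0283,.43,.6,p[1]-.018,p[1]+.018)
E
```

```text
time_s: 20.07
position: [0.5171, -0.0387, 0.0437]
tcp_rot: [-180.0, 0.0, 178.5]
ft_force: [-0.1, -1.0, -1.1]
width: 0.265
gripper_force: 44.5
[ 0.51709668 -0.03868985  0.04374576] [-1.79977589e+02  2.03179645e-02  1.78508216e+02] 44.48418621526798
base x 0.514 y -0.0725 0.016 mid -0.0283 58
base x 0.498 y -0.0725 -0.0055 mid -0.039 60
base x 0.461 y -0.071 -0.0055 mid -0.0382 132
line at y -0.067 x 0.5058 58 243
line at y -0.013 x 0.5068 51 202
blob x 0.5715 0.5595 y -0.0217 -0.0362 577
blob x 0.572 0.559 y -0.0427 -0.0562 566
blob x 0.559 0.4855 y -0.0252 -0.0547 6425
blob x 0.4785 0.457 y -0.0207 -0.0562 2316
0.57 -0.0392 15.0 | 0.56 -0.0484 15.0 | 0.55 -0.0392 14.5 | 0.54 -0.0394 27.0 | 0.53 -0.0394 24.0 | 0.52 -0.0384 21.0 | 0.51 -0.0387 22.5 | 0.5 -0.0384 24.0 | 0.49 -0.0384 25.0 | 0.47 -0.0382 35.5 | 0.46 -0.0382 15.5 |
```

```bash
python3 -m pendant '[{"x":1,"y":-0.5,"z":10,"wx":0,"wy":0,"wz":0,"hand":0},{"x":1,"y":-0.5,"z":18,"wx":0,"wy":0,"wz":0,"hand":0},{"x":1,"y":-0.5,"z":22,"wx":0,"wy":0,"wz":0,"hand":0},{"x":1,"y":-0.5,"z":24,"wx":0,"wy":0,"wz":0,"hand":0},{"x":1,"y":-0.5,"z":25,"wx":0,"wy":0,"wz":0,"hand":0},{"x":1,"y":-0.5,"z":25,"wx":0,"wy":0,"wz":0,"hand":0},{"x":1,"y":-0.5,"z":25,"wx":0,"wy":0,"wz":0,"hand":0}]'
```

```text
time_s: 20.7
position: [0.5149, -0.038, 0.0188]
tcp_rot: [-180.0, -0.1, 178.6]
ft_force: [-2.8, -0.3, 6.0]
width: 0.261
gripper_force: 45.1
```

```bash
python3 -m pendant '[{"x":0,"y":0,"z":0,"wx":0,"wy":0,"wz":0,"hand":0.35},{"x":0,"y":0,"z":0,"wx":0,"wy":0,"wz":0,"hand":0.6},{"x":0,"y":0,"z":0,"wx":0,"wy":0,"wz":0,"hand":0.6},{"x":0,"y":0,"z":0,"wx":0,"wy":0,"wz":0,"hand":0.6},{"x":0,"y":0,"z":-20,"wx":0,"wy":0,"wz":0,"hand":0.6},{"x":0,"y":0,"z":-50,"wx":0,"wy":0,"wz":0,"hand":0.7},{"x":0,"y":0,"z":-90,"wx":0,"wy":0,"wz":0,"hand":1},{"x":0,"y":0,"z":-130,"wx":0,"wy":0,"wz":0,"hand":1},{"x":0,"y":0,"z":-160,"wx":0,"wy":0,"wz":0,"hand":1},{"x":0,"y":0,"z":-170,"wx":0,"wy":0,"wz":0,"hand":1},{"x":0,"y":0,"z":-170,"wx":0,"wy":0,"wz":0,"hand":1},{"x":0,"y":0,"z":-170,"wx":0,"wy":0,"wz":0,"hand":1}]'
python3 - <<'E'
from h import *
p,r,o=tcp();cm=cal("wrist");im=cams.grab_frame("wrist")[:,:,::-1].copy();cv2.imwrite("pics/w13.png",im)
driver(im,cm,"orange",.047,.43,.74,-.1,.02)
line(im,cm,.507,-.0395,(-.027,.027));centre(im,cm,.5065,-.0395,0)
print("grey");driver(im,cm,"grey",.012,.45,.60,-.19,-.13)
delta([.53,-.163,.189],[180,0,187])
E
```

```text
time_s: 21.7
position: [0.5154, -0.038, 0.1881]
tcp_rot: [-180.0, 0.0, 178.6]
ft_force: [-0.5, -0.2, 0.1]
width: 1.0
gripper_force: 0.0
blob x 0.625 0.595 y -0.0145 -0.036 2141
blob x 0.624 0.594 y -0.0415 -0.0705 2772
blob x 0.5805 0.4835 y -0.019 -0.063 9757
blob x 0.4835 0.4555 y -0.006 -0.0715 3530
0.62 -0.0338 35.0 | 0.61 -0.0452 49.0 | 0.6 -0.0452 43.0 | 0.58 -0.0285 17.5 | 0.57 -0.0435 37.5 | 0.56 -0.0435 37.5 | 0.55 -0.0375 14.5 | 0.54 -0.0375 15.5 | 0.53 -0.037 21.5 | 0.52 -0.0368 20.0 | 0.51 -0.0368 21.0 | 0.5 -0.0365 24.5 | 0.49 -0.036 23.5 | 0.48 -0.051 40.5 | 0.47 -0.0465 45.5 | 0.46 -0.036 17.5 | 
line at y -0.067 x 0.5058 102 231
line at y -0.013 x 0.4873 84 227
base x 0.514 y -0.073 -0.006 mid -0.0395 81
base x 0.498 y -0.073 -0.0055 mid -0.0392 78
base x 0.461 y -0.0715 -0.005 mid -0.0382 91
grey
blob x 0.5745 0.4805 y -0.151 -0.18 6411
0.6 -0.1525 0.5 | 0.57 -0.1582 11.0 | 0.56 -0.1595 13.5 | 0.55 -0.1608 19.0 | 0.54 -0.1632 16.0 | 0.53 -0.1648 19.0 | 0.52 -0.166 20.5 | 0.51 -0.1682 20.0 | 0.5 -0.1693 21.0 | 0.49 -0.1705 16.5 | 
shift mm [ -18.6 -124.6   -2.1] turn [ 0.01 -0.13 -8.4 ]
```

```bash
python3 -m pendant '[{"x":0,"y":-2,"z":40,"wx":0,"wy":0,"wz":0,"hand":0.7},{"x":0,"y":-2,"z":80,"wx":0,"wy":0,"wz":0,"hand":0.6},{"x":0,"y":-2,"z":120,"wx":0,"wy":0,"wz":0,"hand":0.6},{"x":0,"y":-2,"z":150,"wx":0,"wy":0,"wz":0,"hand":0.6},{"x":0,"y":-2,"z":163,"wx":0,"wy":0,"wz":0,"hand":0.6},{"x":0,"y":-2,"z":168,"wx":0,"wy":0,"wz":0,"hand":0.5},{"x":0,"y":-2,"z":168,"wx":0,"wy":0,"wz":0,"hand":0.4},{"x":0,"y":-2,"z":168,"wx":0,"wy":0,"wz":0,"hand":0.2},{"x":0,"y":-2,"z":168,"wx":0,"wy":0,"wz":0,"hand":0.2},{"x":0,"y":-2,"z":168,"wx":0,"wy":0,"wz":0,"hand":0.2},{"x":0,"y":-2,"z":168,"wx":0,"wy":0,"wz":0,"hand":0.2},{"x":0,"y":-2,"z":168,"wx":0,"wy":0,"wz":0,"hand":0.2}]' 25; echo
python3 -m pendant '[{"x":0,"y":0,"z":0,"wx":0,"wy":0,"wz":0,"hand":0.28},{"x":0,"y":0,"z":0,"wx":0,"wy":0,"wz":0,"hand":0.32},{"x":0,"y":0,"z":0,"wx":0,"wy":0,"wz":0,"hand":0.45},{"x":0,"y":0,"z":0,"wx":0,"wy":0,"wz":0,"hand":0.6},{"x":0,"y":0,"z":0,"wx":0,"wy":0,"wz":0,"hand":0.6},{"x":0,"y":0,"z":-20,"wx":0,"wy":0,"wz":0,"hand":0.6},{"x":0,"y":0,"z":-50,"wx":0,"wy":0,"wz":0,"hand":0.7},{"x":0,"y":0,"z":-90,"wx":0,"wy":0,"wz":0,"hand":1},{"x":0,"y":0,"z":-130,"wx":0,"wy":0,"wz":0,"hand":1},{"x":0,"y":0,"z":-160,"wx":0,"wy":0,"wz":0,"hand":1},{"x":0,"y":0,"z":-170,"wx":0,"wy":0,"wz":0,"hand":1},{"x":0,"y":0,"z":-170,"wx":0,"wy":0,"wz":0,"hand":1},{"x":0,"y":0,"z":-170,"wx":0,"wy":0,"wz":0,"hand":1}]'
python3 - <<'E'
from h import *
p,r,o=tcp();cm=cal("wrist");im=cams.grab_frame("wrist")[:,:,::-1].copy();cv2.imwrite("pics/w13.png",im)
driver(im,cm,"orange",.047,.43,.74,-.1,.02)
delta([.536,-.163,.189],[180,0,188])
E
```

```text
time_s: 22.75
position: [0.5162, -0.0401, 0.0213]
tcp_rot: [-180.0, 0.1, 178.6]
ft_force: [-0.6, -0.6, -0.0]
width: 0.268
gripper_force: 26.5

time_s: 23.83
position: [0.5153, -0.0401, 0.1901]
tcp_rot: [-180.0, 0.0, 178.6]
ft_force: [0.6, 0.1, -0.4]
width: 1.0
gripper_force: 0.0
blob x 0.6245 0.595 y -0.0145 -0.0365 2152
blob x 0.624 0.5945 y -0.0425 -0.071 2665
blob x 0.581 0.485 y -0.0195 -0.063 9737
blob x 0.4835 0.457 y -0.006 -0.0715 3554
0.62 -0.0338 35.0 | 0.61 -0.046 48.5 | 0.6 -0.0455 42.5 | 0.58 -0.0438 35.0 | 0.57 -0.0442 37.0 | 0.56 -0.044 36.5 | 0.55 -0.0383 15.0 | 0.54 -0.038 16.5 | 0.53 -0.038 21.5 | 0.52 -0.0378 20.0 | 0.51 -0.0378 21.0 | 0.5 -0.0375 24.5 | 0.49 -0.0373 23.0 | 0.48 -0.0505 41.5 | 0.47 -0.0475 44.5 | 0.46 -0.037 15.5 | 
shift mm [-2.460e+01 -1.224e+02 -1.000e-01] turn [ 0.01 -0.13 -9.4 ]
```

```bash
python3 -m pendant '[{"x":-5,"y":-35,"z":0,"wx":0,"wy":0,"wz":-5,"hand":1},{"x":-12,"y":-75,"z":0,"wx":0,"wy":0,"wz":-10,"hand":1},{"x":-20,"y":-105,"z":0,"wx":0,"wy":0,"wz":-10,"hand":1},{"x":-27,"y":-122,"z":25,"wx":0,"wy":0,"wz":-10,"hand":1},{"x":-27,"y":-122,"z":65,"wx":0,"wy":0,"wz":-10,"hand":1},{"x":-27,"y":-122,"z":100,"wx":0,"wy":0,"wz":-10,"hand":1},{"x":-27,"y":-122,"z":120,"wx":0,"wy":0,"wz":-10,"hand":1},{"x":-27,"y":-122,"z":130,"wx":0,"wy":0,"wz":-10,"hand":1},{"x":-27,"y":-122,"z":130,"wx":0,"wy":0,"wz":-10,"hand":1},{"x":-27,"y":-122,"z":130,"wx":0,"wy":0,"wz":-10,"hand":1}]'
python3 - <<'E'
from h import *
p,r,o=tcp();cm=cal("wrist");im=cams.grab_frame("wrist")[:,:,::-1].copy();cv2.imwrite("pics/w14.png",im)
driver(im,cm,"grey",.012,.45,.60,-.19,-.13)
delta([.5384,-.1633,-.0175],[180,0,188.7])
E
```

```text
time_s: 24.72
position: [0.5388, -0.1622, 0.0594]
tcp_rot: [179.9, -0.1, -171.4]
ft_force: [-0.4, -0.4, -0.2]
width: 0.996
gripper_force: 0.0
blob x 0.5755 0.4805 y -0.1515 -0.18 6001
0.57 -0.1585 12.5 | 0.56 -0.1605 12.5 | 0.55 -0.1615 19.5 | 0.54 -0.1628 12.0 | 0.53 -0.1632 12.0 | 0.52 -0.1655 14.5 | 0.51 -0.169 18.5 | 0.5 -0.1678 22.0 | 0.49 -0.1693 19.0 | 0.47 -0.1718 1.0 | 
shift mm [ 1.7 -0.5 78.2] turn [-0.    0.02 -0.09]
```

```bash
python3 -m pendant '[{"x":1,"y":-0.5,"z":25,"wx":0,"wy":0,"wz":0,"hand":1},{"x":1,"y":-0.5,"z":50,"wx":0,"wy":0,"wz":0,"hand":0.9},{"x":1,"y":-0.5,"z":65,"wx":0,"wy":0,"wz":0,"hand":0.7},{"x":1,"y":-0.5,"z":73,"wx":0,"wy":0,"wz":0,"hand":0.5},{"x":1,"y":-0.5,"z":76,"wx":0,"wy":0,"wz":0,"hand":0.5},{"x":1,"y":-0.5,"z":76,"wx":0,"wy":0,"wz":0,"hand":0.5},{"x":1,"y":-0.5,"z":76,"wx":0,"wy":0,"wz":0,"hand":0.5}]'; echo
python3 -m pendant '[{"x":0,"y":0,"z":0,"wx":0,"wy":0,"wz":0,"hand":0.35},{"x":0,"y":0,"z":0,"wx":0,"wy":0,"wz":0,"hand":0.3},{"x":0,"y":0,"z":0,"wx":0,"wy":0,"wz":0,"hand":0},{"x":0,"y":0,"z":0,"wx":0,"wy":0,"wz":0,"hand":0},{"x":0,"y":0,"z":0,"wx":0,"wy":0,"wz":0,"hand":0},{"x":0,"y":0,"z":0,"wx":0,"wy":0,"wz":0,"hand":0}]' 45
python3 -c "
from h import *
delta([.518,-.20,.14],[180,0,183.5])"
```

```text
time_s: 25.35
position: [0.5399, -0.1635, -0.0142]
tcp_rot: [-179.9, 0.1, -171.4]
ft_force: [0.8, -0.3, -0.1]
width: 0.495
gripper_force: 0.0

time_s: 25.85
position: [0.5396, -0.1636, -0.0143]
tcp_rot: [-180.0, 0.1, -171.4]
ft_force: [-0.7, -0.6, 5.9]
width: 0.23
gripper_force: 43.8
shift mm [  26.5  -32.9 -154.4] turn [-0.04  0.1   5.1 ]
```

```bash
python3 -m pendant '[{"x":0,"y":0,"z":-15,"wx":0,"wy":0,"wz":0,"hand":0},{"x":0,"y":0,"z":-45,"wx":0,"wy":0,"wz":0,"hand":0},{"x":0,"y":0,"z":-80,"wx":0,"wy":0,"wz":0,"hand":0},{"x":0,"y":0,"z":-115,"wx":0,"wy":0,"wz":0,"hand":0},{"x":5,"y":-10,"z":-140,"wx":0,"wy":0,"wz":2,"hand":0},{"x":15,"y":-20,"z":-152,"wx":0,"wy":0,"wz":4,"hand":0},{"x":22,"y":-30,"z":-154,"wx":0,"wy":0,"wz":5,"hand":0},{"x":26,"y":-33,"z":-154,"wx":0,"wy":0,"wz":5,"hand":0},{"x":26,"y":-33,"z":-154,"wx":0,"wy":0,"wz":5,"hand":0},{"x":26,"y":-33,"z":-154,"wx":0,"wy":0,"wz":5,"hand":0}]'
python3 - <<'E'
from h import *
p,r,o=tcp();cm=cal("wrist");im=cams.grab_frame("wrist")[:,:,::-1].copy();cv2.imwrite("pics/w15.png",im)
print(p,o["tcp_rot"],o["gripper_force"])
g,to,e,y=rest(im,cm,.54,-.292);cv2.imwrite("pics/g.png",g)
line(im,cm,.507,-.292,(-.025,-.012,0,.012,.025))
driver(im,cm,"grey",p[2]+.012+.0143,.43,.6,p[1]-.02,p[1]+.02)
E
```

```text
time_s: 26.68
position: [0.5159, -0.1996, 0.1362]
tcp_rot: [179.9, -0.2, -176.5]
ft_force: [0.3, 1.3, -0.9]
width: 0.232
gripper_force: 44.4
[ 0.51586615 -0.19962143  0.1362304 ] [ 179.90118932   -0.20910648 -176.45157986] 44.356695879396284
rect centre [ 0.5457 -0.2973] (185.9950408935547, 66.32684326171875) 86.46043395996094 n 9930
edge yaws [3.53 3.45]
line at y -0.317 x 0.5088 103 242
line at y -0.304 x 0.5078 113 242
line at y -0.292 x 0.5072 113 242
line at y -0.28 x 0.5062 113 244
line at y -0.267 x 0.5062 139 182
blob x 0.553 0.4565 y -0.1911 -0.2136 5980
0.57 -0.1951 0.5 | 0.55 -0.1984 9.0 | 0.54 -0.1984 13.0 | 0.53 -0.2009 19.0 | 0.52 -0.1986 12.5 | 0.51 -0.1999 15.0 | 0.5 -0.1999 17.0 | 0.49 -0.2031 19.5 | 0.48 -0.2034 20.0 | 0.47 -0.2029 20.0 | 0.46 -0.2029 16.0 |
```

```bash
python3 -c "
from h import *
delta([.5188,-.3003,.045],[180,0,183.5])"
```

```text
shift mm [   3.8 -101.4   91.2] turn [ 0.11 -0.18  0.11]
```

```bash
python3 -m pendant '[{"x":1,"y":-35,"z":0,"wx":0,"wy":0,"wz":0,"hand":0},{"x":3,"y":-70,"z":0,"wx":0,"wy":0,"wz":0,"hand":0},{"x":4,"y":-93,"z":0,"wx":0,"wy":0,"wz":0,"hand":0},{"x":4,"y":-101,"z":0,"wx":0,"wy":0,"wz":0,"hand":0},{"x":4,"y":-101,"z":20,"wx":0,"wy":0,"wz":0,"hand":0},{"x":4,"y":-101,"z":50,"wx":0,"wy":0,"wz":0,"hand":0},{"x":4,"y":-101,"z":75,"wx":0,"wy":0,"wz":0,"hand":0},{"x":4,"y":-101,"z":88,"wx":0,"wy":0,"wz":0,"hand":0},{"x":4,"y":-101,"z":91,"wx":0,"wy":0,"wz":0,"hand":0},{"x":4,"y":-101,"z":91,"wx":0,"wy":0,"wz":0,"hand":0},{"x":4,"y":-101,"z":91,"wx":0,"wy":0,"wz":0,"hand":0}]'
python3 - <<'E'
from h import *
p,r,o=tcp();cm=cal("wrist");im=cams.grab_frame("wrist")[:,:,::-1].copy();cv2.imwrite("pics/w16.png",im)
print(p,o["tcp_rot"],o["gripper_force"])
centre(im,cm,.508,-.300,0)
line(im,cm,.507,-.300,(-.027,.027))
driver(im,cm,"grey",p[2]+.0263,.43,.6,p[1]-.018,p[1]+.018)
for xx in(.463,.498,.516):
    g=rectify(im,cm,.008,xx-.002,xx+.002,-.35,-.25,1000).mean(0);print(xx,g[::3].mean(1).astype(int).tolist())
E
```

```text
time_s: 27.65
position: [0.5211, -0.3006, 0.0481]
tcp_rot: [-180.0, 0.1, -176.4]
ft_force: [-0.0, -1.0, -0.6]
width: 0.234
gripper_force: 44.4
[ 0.5211376  -0.30064108  0.04805691] [-1.79985083e+02  5.51459840e-02 -1.76356550e+02] 44.38372423814144
base x 0.516 y -0.333 -0.267 mid -0.3 133
base x 0.5 y -0.334 -0.268 mid -0.301 133
base x 0.463 y -0.336 -0.27 mid -0.303 133
line at y -0.327 x 0.5092 50 245
line at y -0.273 x 0.5062 58 165
blob x 0.565 0.4505 y -0.2826 -0.3186 8786
0.57 -0.2956 1.5 | 0.56 -0.2919 19.0 | 0.55 -0.2989 24.0 | 0.54 -0.3001 21.5 | 0.53 -0.2981 18.5 | 0.52 -0.2999 16.0 | 0.51 -0.2984 21.0 | 0.5 -0.2994 27.0 | 0.49 -0.3026 25.5 | 0.48 -0.3016 26.5 | 0.47 -0.3039 29.0 | 0.46 -0.2929 10.0 | 
0.463 [107, 112, 113, 107, 103, 99, 96, 131, 177, 173, 153, 156, 155, 147, 147, 150, 223, 238, 241, 240, 241, 242, 239, 239, 240, 241, 241, 240, 234, 134, 149, 153, 144]
0.498 [105, 106, 106, 106, 106, 110, 117, 154, 154, 151, 151, 152, 86, 85, 94, 120, 164, 172, 152, 171, 166, 151, 119, 132, 156, 151, 232, 242, 173, 158, 150, 134, 145]
0.516 [96, 101, 101, 96, 95, 96, 126, 154, 163, 163, 160, 137, 84, 91, 98, 101, 102, 103, 103, 145, 165, 147, 130, 155, 185, 202, 242, 233, 161, 158, 159, 163, 167]
```

```bash
python3 -m pendant '[{"x":2.3,"y":1,"z":8,"wx":0,"wy":0,"wz":0,"hand":0},{"x":2.3,"y":1,"z":16,"wx":0,"wy":0,"wz":0,"hand":0},{"x":2.3,"y":1,"z":22,"wx":0,"wy":0,"wz":0,"hand":0},{"x":2.3,"y":1,"z":25,"wx":0,"wy":0,"wz":0,"hand":0},{"x":2.3,"y":1,"z":26.5,"wx":0,"wy":0,"wz":0,"hand":0},{"x":2.3,"y":1,"z":26.5,"wx":0,"wy":0,"wz":0,"hand":0},{"x":2.3,"y":1,"z":26.5,"wx":0,"wy":0,"wz":0,"hand":0}]'
```

```text
time_s: 28.28
position: [0.5179, -0.3, 0.0209]
tcp_rot: [-180.0, 0.0, -176.4]
ft_force: [0.1, -0.2, -0.8]
width: 0.23
gripper_force: 44.4
```

```bash
python3 -m pendant '[{"x":0,"y":0,"z":1,"wx":0,"wy":0,"wz":0,"hand":0},{"x":0,"y":0,"z":1,"wx":0,"wy":0,"wz":0,"hand":0},{"x":0,"y":0,"z":1,"wx":0,"wy":0,"wz":0,"hand":0}]'; echo
python3 -m pendant '[{"x":0,"y":0,"z":1,"wx":0,"wy":0,"wz":0,"hand":0.25},{"x":0,"y":0,"z":1,"wx":0,"wy":0,"wz":0,"hand":0.35},{"x":0,"y":0,"z":1,"wx":0,"wy":0,"wz":0,"hand":0.6},{"x":0,"y":0,"z":1,"wx":0,"wy":0,"wz":0,"hand":0.6},{"x":0,"y":0,"z":1,"wx":0,"wy":0,"wz":0,"hand":0.6},{"x":0,"y":0,"z":-20,"wx":0,"wy":0,"wz":0,"hand":0.6},{"x":0,"y":0,"z":-50,"wx":0,"wy":0,"wz":0,"hand":0.7},{"x":0,"y":0,"z":-90,"wx":0,"wy":0,"wz":0,"hand":1},{"x":0,"y":0,"z":-130,"wx":0,"wy":0,"wz":0,"hand":1},{"x":0,"y":0,"z":-165,"wx":0,"wy":0,"wz":0,"hand":1},{"x":0,"y":0,"z":-180,"wx":0,"wy":0,"wz":0,"hand":1},{"x":0,"y":0,"z":-180,"wx":0,"wy":0,"wz":0,"hand":1},{"x":0,"y":0,"z":-180,"wx":0,"wy":0,"wz":0,"hand":1}]'
python3 - <<'E'
from h import *
p,r,o=tcp();cm=cal("wrist");im=cams.grab_frame("wrist")[:,:,::-1].copy();cv2.imwrite("pics/w17.png",im)
driver(im,cm,"grey",.047,.44,.58,-.315,-.283)
line(im,cm,.507,-.300,(-.027,.027))
a=rectify(im,cm,.047,.44,.72,-.36,-.24,2000);t=cv2.imread("pics/w13.png")
s=cams.grab_frame("scene")[:,:,::-1]
w9=cv2.imread("pics/w9.png")
cv2.imwrite("pics/fin.png",np.vstack([np.hstack([cv2.resize(a[:,:],(200,300),interpolation=cv2.INTER_AREA),cv2.resize(t[100:280,250:390],(240,300)),cv2.resize(w9[100:280,250:390],(240,300))]),cv2.resize(s[110:270,250:520],(680,290))]))
E
```

```text
time_s: 28.53
position: [0.5183, -0.3002, 0.0202]
tcp_rot: [-180.0, 0.0, -176.4]
ft_force: [-0.1, -0.7, -0.3]
width: 0.233
gripper_force: 44.5

time_s: 29.62
position: [0.5184, -0.3003, 0.201]
tcp_rot: [-179.9, 0.1, -176.4]
ft_force: [-0.0, 0.3, -0.1]
width: 0.998
gripper_force: 0.0
blob x 0.58 0.452 y -0.283 -0.315 11199
0.58 -0.3002 29.0 | 0.57 -0.2997 30.0 | 0.56 -0.3005 28.5 | 0.55 -0.2967 16.0 | 0.54 -0.2982 16.0 | 0.53 -0.298 24.5 | 0.52 -0.2977 25.0 | 0.51 -0.2997 23.0 | 0.5 -0.3017 18.0 | 0.49 -0.3012 20.0 | 0.48 -0.3027 14.0 | 0.47 -0.301 27.5 | 0.46 -0.2995 19.5 | 
line at y -0.327 x 0.4878 113 240
line at y -0.273 x 0.4873 89 238
```

View pics/fin.png

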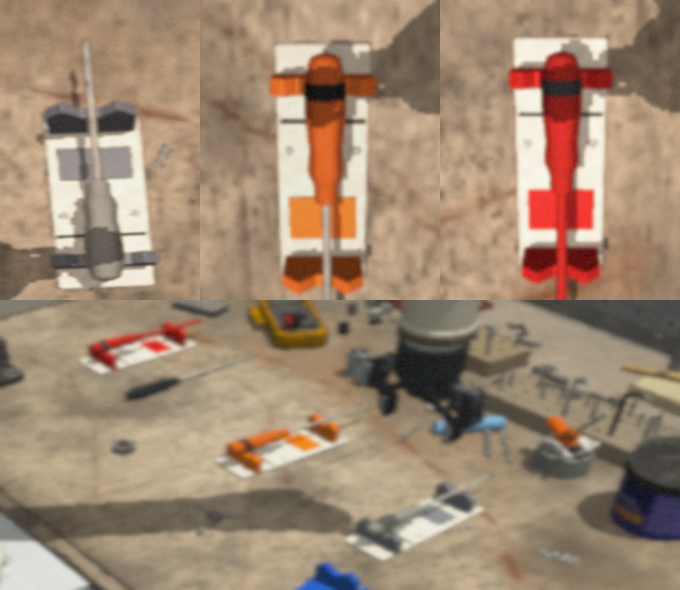

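The final view shows all three tools lying in their notches, with each handle's middle at its black line. In the composite the lines are at rows 235 (grey), 121 (orange) and 114 (red). The black-handled driver and the blue look-alike are where they were, and the gripper is clear of everything.

```bash
python3 -c "
from bench import manip
print(manip.job_done())"
```

```text
the job is handed in; nothing more can be done
None
```

The red, orange and grey screwdrivers are each in the rest of their own colour, placed in that order. The black one was left alone, and the job was handed in at about 30 s; no verdict was returned.

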